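# Put freshly oiled carvings out to dry

### The arm

A 6-joint arm with a two-finger parallel gripper is mounted at the origin on the work surface. World frame = base frame: x ahead of the robot, y to its left, z up, the work surface at z = 0. Lengths are in m, angles in rad, forces in N, time in s.
With the tool pointing down it reaches from about 0.375 to 0.975 m from the base axis. Payload 3.8 kg.
Tool frame: the origin (TCP) lies between the finger pads; the fingertips stand 8 mm ahead of it and the grasp point (between the pads) lies 11 mm behind it (tcp_to_tips is the distance from the TCP to the fingertips, in m); z points along the fingers, y is the line along which they close (so a half turn about z gives the same grasp; the last joint's range is limited). The gripper opens to 85 mm and grips with 20 to 120 N. Pads are 22 mm wide; open, the fingers measure 114 mm over their backs; the gripper's body (76 mm by 85 mm) begins 54 mm behind the grasp point. The pads swing forward as they close: fully open they stand 13 mm farther back than shut.
Start: joints at [-1.386, 0.264, 1.604, -0, 1.274, -0.037], TCP at [0.148, -0.658, 0.204] pointing down, gripper open.
Joint ranges: [-2.63, 2.63], [-0.94, 2.18], [0.31, 2.57], [-1.31, 4.45], [0, 2.66], [-2.55, 2.55]. Speed limits (rad/s): [2.57, 2.57, 3.14, 3.14, 3.14, 3.14].

### API

Orientations are given as a rotation vector (axis times angle).
In Python, from workcell import * gives the robot as it stands.
- The arm moves only by the tool move_arm, never from a script. Its argument "series" is one flat list of numbers, 7 for each row, row after row: the finger opening in cm, from 0 to 8.54, then the shift along the tool's x, y, z in cm, then the turn, a rotation vector about the tool's x, y, z in degrees. A call has 1 to 5 rows; each row shifts and turns the commanded pose from where the row before left it, along the tool's axes as they then stand; what a row does not reach is not made up. A row lasts 1/8 s, in which the tool goes at most 62.5 mm and 10.7 degrees, less where a joint would pass 70% of its speed; a pose out of reach is approached as far as the arm can. A call is refused whole if a number of a shift passes 6.25 or a number of a turn 10.7, either way. A call with a gripper value outside its range is refused whole. The fingers move at their own pace and stop on an object; "grip_force" is the grip in N (left out, the last holds). Time passes only in rows, so rows that do not move let the fingers close. It gives the time, the measured TCP pose, the force, the opening and the grip force at its end, in the units of the state.
- read_state(): the state, without advancing time (a new reading comes with each control period).
- read_camera(name): name is "scene" or "top" or "wrist"; returns the picture (420x560x3 uint8, red, green, blue); there is no depth.
- calibration(name): a dict with "camera_matrix" (3x3 intrinsics, pixels), "k1" (the pictures are not rectified: a ray, as slopes to the right and down, at radius r is drawn at 1 + k1 r^2 times it, then the intrinsics apply), "rvec" (rotation vector, rad) and "tvec" (3), from world to camera coordinates, as OpenCV has them. Camera axes: x right, y down, z forward; pixel columns grow to the right and rows downward; lengths in m; the calibration is good to about 2 mm. A picture is of the moment at which its call begins: read the wrist's pose just before it. calibration takes no time and is no camera call; for the wrist camera it gives the pose at the moment of the call.
- finish_job(): hands the job in; it is judged then, once.
The state is a dict: "time": time; "q": joint angles; "joint_vel": joint speeds; "joint_torque": joint torques, N m; "tool_pos": TCP position; "tcp_rot": TCP orientation; "wrist_force": force on the tool from outside, world axes, zero at the start; "torque": the same for the moment, N m; "width": opening from 0.0 (shut) to 1.0 (fully open); "grip_force": force on a finger pad.
Only numpy, scipy, OpenCV 4.12 (cv2) and the standard library are available. Lean on these libraries where they do the work, as an engineer would, in place of code of your own. Each camera call takes 0.05 s, during which the arm holds its last target. There are 200 camera calls.

### The job

The carvings on the club table have just been oiled: first close the oil flask by setting its stopper fully home in the neck, before you put the panels out. Then slide the two flat relief panels across the table, without lifting them, one onto each dark rubber pad, wholly on the pad and square with it, and stand all the carved figures upright on the low plywood shelf, side by side in one straight row over the dark centre line, close together (less than a figure's width between neighbours) but not touching. Leave the can, the tumbler and the mallet alone.

Things in the scene. Friction and masses are not known exactly. Their poses are not given: they have to be found in the camera images.
- flask: Amber glass oil flask, fixed to the table, 120 mm tall; body 90 mm across up to 60 mm high, shoulder narrowing to a neck 47 mm across outside (85 to 120 mm high). Origin: centre of its underside.
- flask_mouth (a point): Centre of the flask's open mouth, at the rim, 120 mm above the table. The neck is a straight bore 39 mm across.
- stopper: Loose stopper, 75 mm tall, standing on its small end: a tapered cork plug 30 mm long (24 mm across at the foot, 33 mm at its top), a wooden flange 54 mm across and 7 mm thick (30 to 37 mm above the foot) that rests on the flask's rim when fully home, and above it a wooden knob 30 mm across from 37 to 75 mm. Origin: centre of the foot (small end); z up.
- panel_a: A flat pale wooden relief panel with a low carved leaf pattern, loose, 140 mm long (x), 56 mm wide (y), 16 mm thick (carving up to 18 mm). Origin: centre of the underside; z up. Both panels are alike; either may go on either pad, either way round.
- panel_b: A flat pale wooden relief panel with a low carved leaf pattern, loose, 140 mm long (x), 56 mm wide (y), 16 mm thick (carving up to 18 mm). Origin: centre of the underside; z up. Both panels are alike; either may go on either pad, either way round.
- pad_0 (a point): Centre of one of two dark rubber pads, 160 mm long (x) by 76 mm wide (y) and paper-thin (panels slide onto it freely), fixed flat on the table. The pads lie parallel, side by side, their centres 140 mm apart along y.
- pad_1 (a point): Centre of the other rubber pad; same size and axes.
- sheet: Thin cardboard sheet 210 by 210 mm, flat on the table, on which the figures stand at the start; nothing needs to be done with it. Origin: its centre.
- shelf_top (a point): Centre of the top face of the low fixed plywood shelf, 60 mm above the table; the board is 320 mm long (y), 100 mm deep (x), 18 mm thick, on two end supports. A dark line 6 mm wide runs along the middle of its length (along y through this point). z up.
- figure_0: A carved pale wooden figure (gnome with a pointed hat), loose, upright on a round foot 52 mm across, about 103 mm tall; round body 45 to 48 mm across below 45 mm, a neck-and-head section 38 to 42 mm across between 52 and 85 mm above the foot (best place to grip). Origin: centre of the underside, z up. May be absent: three or four of the four are there.
- figure_1: A carved pale wooden figure (bear with a round top and two ears), loose, upright on a round foot 52 mm across, about 103 mm tall; round body 45 to 48 mm across below 45 mm, a neck-and-head section 38 to 42 mm across between 52 and 85 mm above the foot (best place to grip). Origin: centre of the underside, z up. May be absent: three or four of the four are there.
- figure_2: A carved pale wooden figure (owl with a round top and two small tufts), loose, upright on a round foot 52 mm across, about 103 mm tall; round body 45 to 48 mm across below 45 mm, a neck-and-head section 38 to 42 mm across between 52 and 85 mm above the foot (best place to grip). Origin: centre of the underside, z up. May be absent: three or four of the four are there.
- figure_3: A carved pale wooden figure (man in a flat-topped hat), loose, upright on a round foot 52 mm across, about 103 mm tall; round body 45 to 48 mm across below 45 mm, a neck-and-head section 38 to 42 mm across between 52 and 85 mm above the foot (best place to grip). Origin: centre of the underside, z up. May be absent: three or four of the four are there.
- can: Bystander: aluminium drinks can 66 mm across, 120 mm tall. Leave alone.
- tumbler: Bystander: dark steel drinks bottle 72 mm across, 160 mm tall. Leave alone.
- mallet: Bystander: wooden joiner's mallet lying on the table, block head 60 x 110 x 56 mm, handle 190 mm. Leave alone.

How it is judged:
By the outcome, as a careful person would: the job done as asked, in the order asked, and still so for the second after the job is handed in, with the robot touching nothing.
Of figure_0, figure_1, figure_2, figure_3 only 3 to 4 are there at a start; the rules pass over those that are not, and their reading is None.
At some moment in a run one of panel_a, panel_b may be knocked a few centimetres aside while the robot is not near it.
It also fails if it takes over 195 s, if anything falls off the work surface, if the arm or the gripper's body presses on something with over 40 N, if the wrist force passes 120 N, or if a joint passes its speed limit or range.

## Working session

There is one attempt and no reset: what is moved stays moved. The work goes in short steps, Python scripts to look and compute and a tool call to move; the robot and the scene stay as the last step left them, time stands still between calls to the robot, and variables do not carry over. Pictures are saved under pics/ and viewed, at most 14 in all, crops included, and the job is handed in when it is done.

Besides the shell and the picture viewer there is one more tool, called after "Emit:" as a command line: name --argument value ..., lists and objects as JSON in quotes. move_arm: Moves the arm, as the interface text tells. Its arguments: {"type":"object","properties":{"series":{"type":"array"},"grip_force":{"type":"number"}},"required":["series"]}

```bash
mkdir -p pics; ls
python3 - <<'E'
from workcell import *
import cv2
s=read_state(); print(s)
for n in("scene","top"):
    im=read_camera(n); cv2.imwrite(f"pics/{n}0.png",im[:,:,::-1]); c=calibration(n); print(n,c)
E
```

```text
pics
{'time': 0.0, 'q': array([-1.38591055e+00,  2.64750689e-01,  1.60540308e+00,  5.78145546e-06,
        1.27371062e+00, -3.69215217e-02]), 'joint_vel': array([-0.00037605,  0.00055081,  0.00075108, -0.00136365, -0.00027224,
        0.00179183]), 'joint_torque': array([-6.74696412e-05, -5.15110195e+01, -3.67316294e+01, -5.06382585e-04,
        1.29071155e-02,  1.12960922e-05]), 'tool_pos': array([ 0.14833209, -0.65766869,  0.20274807]), 'tcp_rot': array([-3.12004052e+00, -3.47446865e-01,  2.54919332e-04]), 'wrist_force': array([0.29629566, 0.24388746, 0.22297993]), 'torque': array([0.01533174, 0.04175088, 0.00697149]), 'grip_force': 0.0, 'width': 1.0011321459724145}
scene {'camera_matrix': array([[410.15775112,   0.        , 277.58870635],
       [  0.        , 410.15775112, 213.40154313],
       [  0.        ,   0.        ,   1.        ]]), 'k1': -0.12098533762361997, 'rvec': array([ 1.04453719,  2.34910384, -1.10883339]), 'tvec': array([ 0.37052686, -0.21709165,  1.47541256])}
top {'camera_matrix': array([[476.57900339,   0.        , 280.56398222],
       [  0.        , 476.57900339, 205.02676726],
       [  0.        ,   0.        ,   1.        ]]), 'k1': -0.14659582748011848, 'rvec': array([ 2.10331368, -2.16926212,  0.14921872]), 'tvec': array([0.03705799, 0.57465986, 1.17632034])}
```

View pics/scene0.png

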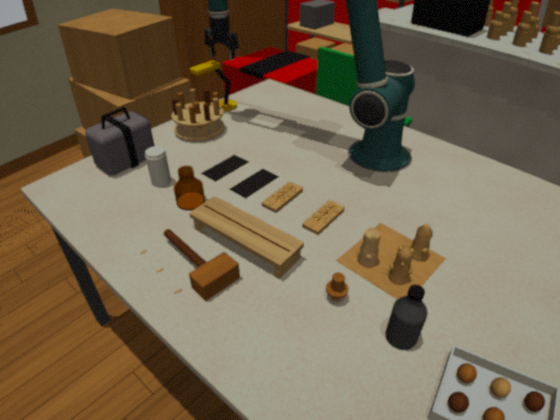

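View pics/top0.png

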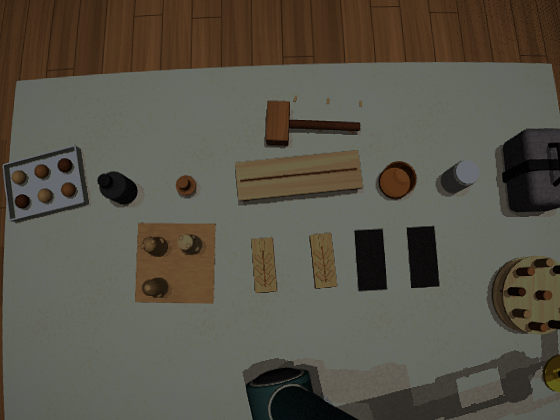

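Three figures are present: on the sheet at about (154,245), (190,243) and (155,287) in the top view. The stopper is at (186,186), the flask at (397,180), the panels at (263,265) and (323,261), the pads at (370,260) and (422,257), and the shelf at (299,176). In the top view, up is +x and right is −y.

```bash
cat > h.py <<'E'
from workcell import *
import cv2, numpy as np
from scipy.spatial.transform import Rotation as R
def ray(c,uv):
    K=c["camera_matrix"];k=c["k1"]
    uv=np.atleast_2d(np.float64(uv)).reshape(-1,1,2)
    p=cv2.undistortPoints(uv,K,np.array([k,0,0,0.]),None,None,None,(3,50,1e-10)) if 0 else cv2.undistortPoints(uv,K,np.array([k,0,0,0.]))[:,0]
    M=R.from_rotvec(c["rvec"]).as_matrix()
    d=np.c_[p,np.ones(len(p))]@M
    return -M.T@c["tvec"],d/np.linalg.norm(d,axis=1)[:,None]
def plane(c,uv,z):
    o,d=ray(c,uv); return o+d*((z-o[2])/d[:,2])[:,None]
def proj(c,P):
    return cv2.projectPoints(np.float64(P).reshape(-1,1,3),c["rvec"],c["tvec"],c["camera_matrix"],np.array([c["k1"],0,0,0.]))[0][:,0]
def tri(obs):
    A=0;b=0
    L=[]
    for c,uv in obs:
        o,d=ray(c,uv);d=d[0];P=np.eye(3)-np.outer(d,d);A=A+P;b=b+P@o;L.append((o,P))
    x=np.linalg.solve(A,b); return x,[float(np.linalg.norm(P@(x-o))) for o,P in L]
def blob(mask,xy0,xy1):
    m=np.zeros_like(mask);m[xy0[1]:xy1[1],xy0[0]:xy1[0]]=mask[xy0[1]:xy1[1],xy0[0]:xy1[0]]
    cs=cv2.findContours(m,cv2.RETR_EXTERNAL,cv2.CHAIN_APPROX_NONE)[0]
    return max(cs,key=cv2.contourArea)
E
python3 - <<'E'
from h import *
T=cv2.imread("pics/top0.png");S=cv2.imread("pics/scene0.png")
ct,cs=calibration("top"),calibration("scene")
print("cams",ray(ct,[0,0])[0],ray(cs,[0,0])[0])
hT=cv2.cvtColor(T,cv2.COLOR_BGR2HSV)
g=hT[...,2]; 
dark=(g<50).astype(np.uint8)*255
wood=((hT[...,1]>75)&(hT[...,0]<30)).astype(np.uint8)*255
def rect(m,a,b,z,n):
    k=blob(m,a,b)[:,0]; P=plane(ct,k,z)[:,:2]
    r=cv2.minAreaRect((P*1000).astype(np.float32)); print(n,np.round(r[0],1),np.round(r[1],1),round(r[2],1))
rect(dark,(345,215),(395,305),0,"padL");rect(dark,(400,215),(450,305),0,"padR")
rect(wood,(240,225),(288,305),.016,"panL");rect(wood,(300,225),(345,300),.016,"panR")
rect(wood,(225,145),(370,205),.06,"shelf")
rect(wood,(125,215),(225,310),0.0,"sheet")
rect(wood,(370,150),(425,205),.06,"flask60")
rect(wood,(165,165),(205,205),.037,"stopper flange")
out=np.hstack([cv2.resize(T[160:310,120:220],None,fx=4,fy=4,interpolation=2),cv2.resize(S[215:315,310:445][:, :],None,fx=2.9,fy=6*.67,interpolation=2)[:600] if 0 else cv2.copyMakeBorder(cv2.resize(S[215:315,315:448],None,fx=3,fy=3,interpolation=2),0,300,0,0,0)])
cv2.imwrite("pics/c1.png",out);print(out.shape)
E
```

```text
cams [0.39050542 0.00681437 1.25011834] [1.19039944 0.58550371 0.77549709]
padL [ 430.9 -210.6] [157.8  75.6] 1.2
padR [ 432.8 -350.4] [159.2  76.2] 1.1
panL [425.7  68.1] [139.5  56. ] 3.0
panR [432.5 -85. ] [139.3  56.5] 4.0
shelf [648.5 -28.4] [102.9 318.3] 4.4
sheet [438.1 303.7] [210.4 209.2] 88.0
flask60 [ 629.3 -281.9] [ 86.8 103.6] 42.6
stopper flange [637.  267.1] [51.8 51.7] 44.1
(600, 799, 3)
```

View pics/c1.png

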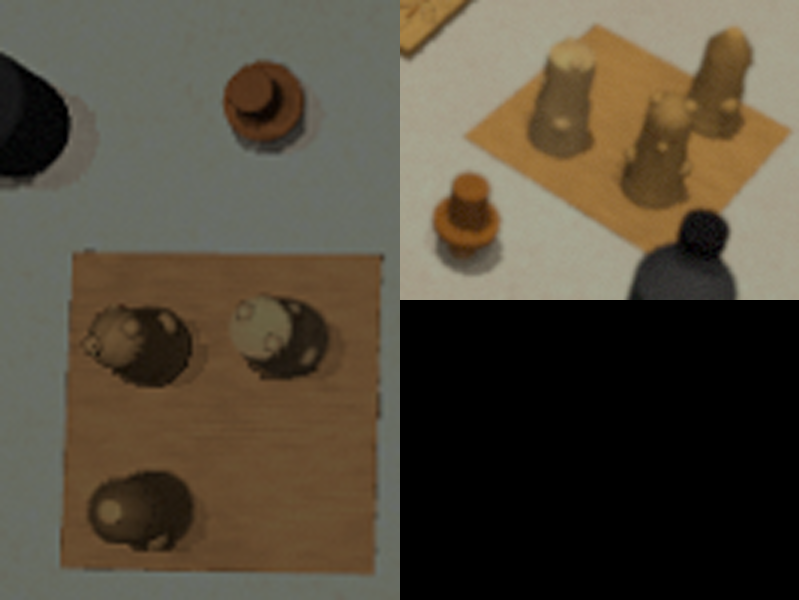

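The crop shows the stopper knob, the flat-hat man, the bear or owl, and the gnome. All four are upright and clearly resolved in both views.

Run:
```python
from h import *
T=cv2.imread("pics/top0.png");S=cv2.imread("pics/scene0.png")
ct,cs=calibration("top"),calibration("scene")
t=lambda x,y:(120+x/4-.4,160+y/4-.4)
s=lambda x,y:(315+(x-400)/3-.3,215+y/3-.3)
for n,a,b in [("knob",t(256,90),s(471,184)),("man",t(262,328),s(570,54)),("owl",t(117,334),s(672,107)),("gnome",t(110,511),s(735,33))]:
    X,e=tri([(ct,a),(cs,b)]);print(n,np.round(X*1000,1),np.round(np.array(e)*1000,1))
F=np.hstack([cv2.resize(T[150:210,365:430],None,fx=6,fy=6,interpolation=2),cv2.resize(S[160:220,165:230],None,fx=6,fy=6,interpolation=2)])
cv2.imwrite("pics/c2.png",F);print(F.shape)
# shelf ends of dark line
for n,P in [("shelf",[.6485,-.0284,.06]),]:
    print(proj(ct,P),proj(cs,P))
hS=cv2.cvtColor(S,cv2.COLOR_BGR2HSV)
```

```text
knob [637.6 264.5  72.2] [0.8 0.8]
man [485.  254.2  95.7] [0.7 0.7]
owl [483.  347.   93.7] [0.8 0.8]
gnome [375.4 347.8 101.5] [0.4 0.4]
(360, 780, 3)
[[298.30645725 175.23062966]] [[244.85832747 225.79715216]]
```

View pics/c2.png

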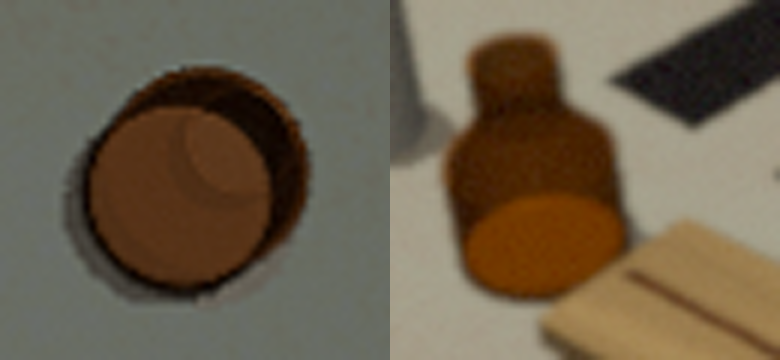

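In the crop the flask's mouth arc centres near top (405,174) and scene (185.5,170). The stopper knob's measured height of 72 mm and the figure tops at 94 to 102 mm agree with the given sizes. I'll write a planner that works out the row numbers, then go to the stopper.

```bash
cat >> h.py <<'E'
def pose():
    s=read_state(); M=R.from_rotvec(s["tcp_rot"]).as_matrix(); return s,M,np.degrees(np.arctan2(M[1,0],M[0,0]))
def down(yaw):
    a=np.radians(yaw);c,s=np.cos(a),np.sin(a); return np.array([[c,s,0],[s,-c,0],[0,0,-1.]])
def plan(wps,op,start=None,step=6.0):
    "print rows (op, shift cm, turn deg) through (x,y,z,yaw) waypoints"
    s,M,yaw=pose(); p=s["tool_pos"]*100
    if start is not None: p=np.array(start[:3])*100; M=down(start[3])
    acc=[]
    for w in wps:
        q=np.array(w[:3])*100; G=down(w[3])
        rv=R.from_matrix(M.T@G).as_rotvec(degrees=True)
        n=max(1,int(np.ceil(max(np.linalg.norm(q-p)/step,np.linalg.norm(rv)/10.3))))
        for i in range(n):
            sh=np.round(M.T@((q-p)/(n-i)),2); t=np.round(R.from_matrix(M.T@G).as_rotvec(degrees=True)/(n-i),1)
            acc.append([op,*sh,*t]); p=p+M@sh; M=M@R.from_rotvec(t,degrees=True).as_matrix()
    for i in range(0,len(acc),5): print("CALL",[float(v)+0 for r in acc[i:i+5] for v in r])
E
python3 - <<'E'
from h import *
ct,cs=calibration("top"),calibration("scene")
X,e=tri([(ct,(405-.4,174.2-.4)),(cs,(185.5-.4,170-.4))]);print("mouth",X,e)
print("base",plane(ct,(395-.4,182.8-.4),0), plane(ct,(395-.4,182.8-.4),0.01),plane(ct,(405-.4,174.2-.4),0.12))
s,M,y=pose();c=calibration("wrist");print("yaw",y,"cam in tool",M.T@(ray(c,[0,0])[0]-s["tool_pos"]),"\n",(R.from_rotvec(c["rvec"]).as_matrix()@M).round(2))
plan([(.5,-.35,.30,35),(.60,.262,.25,60)],8.5)
E
```

```text
mouth [ 0.63328022 -0.28860766  0.11564407] [0.0015034384069049715, 0.001503438406905116]
base [[ 0.63395845 -0.28843268  0.        ]] [[ 0.63201101 -0.28607092  0.01      ]] [[ 0.63123716 -0.28635121  0.12      ]]
yaw 12.710609509310343 cam in tool [ 0.07262011  0.00062419 -0.1694881 ] 
 [[-0.    1.   -0.  ]
 [-0.96 -0.   -0.29]
 [-0.29  0.    0.96]]
CALL [8.5, 5.13, -2.79, -1.21, 0.0, 0.0, -2.8, 8.5, 5.26, -2.53, -1.21, 0.0, 0.0, -2.8, 8.5, 5.38, -2.27, -1.21, 0.0, 0.0, -2.8, 8.5, 5.49, -2.01, -1.21, 0.0, 0.0, -2.8, 8.5, 5.58, -1.74, -1.21, 0.0, 0.0, -2.8]
CALL [8.5, 5.66, -1.46, -1.2, 0.0, 0.0, -2.8, 8.5, 5.72, -1.19, -1.21, -0.1, 0.0, -2.7, 8.5, 5.77, -0.91, -1.21, 0.0, 0.0, -2.8, 8.5, 3.94, -4.04, 0.46, 0.0, 0.0, -2.3, 8.5, 4.09, -3.87, 0.46, 0.0, 0.0, -2.3]
CALL [8.5, 4.25, -3.71, 0.46, 0.0, 0.0, -2.3, 8.5, 4.39, -3.53, 0.46, 0.0, 0.0, -2.3, 8.5, 4.53, -3.35, 0.46, 0.0, 0.0, -2.3, 8.5, 4.66, -3.17, 0.46, 0.0, 0.0, -2.2, 8.5, 4.78, -2.99, 0.46, 0.0, 0.0, -2.3]
CALL [8.5, 4.9, -2.79, 0.45, 0.0, 0.0, -2.2, 8.5, 5.0, -2.61, 0.46, 0.0, 0.0, -2.3, 8.5, 5.1, -2.4, 0.45, 0.0, 0.0, -2.2, 8.5, 5.19, -2.2, 0.46, 0.0, 0.0, -2.3]
```

Run:
```python
from h import *
plan([(.4,-.45,.30,30),(.63,-.288,.25,45)],8.5)
```

```text
CALL [8.5, 4.85, -2.46, -1.61, 0.0, 0.0, -2.9, 8.5, 4.97, -2.21, -1.61, 0.0, 0.0, -2.9, 8.5, 5.08, -1.95, -1.61, 0.0, 0.0, -2.9, 8.5, 5.17, -1.7, -1.62, 0.0, 0.0, -2.9, 8.5, 5.25, -1.43, -1.61, -0.1, 0.0, -2.8]
CALL [8.5, 5.31, -1.17, -1.62, 0.0, 0.0, -2.9, 8.5, 5.6, -0.51, 1.0, 0.0, 0.0, -3.0, 8.5, 5.62, -0.21, 1.0, 0.0, 0.0, -3.0, 8.5, 5.63, 0.08, 1.0, 0.0, 0.0, -3.0, 8.5, 5.61, 0.38, 1.01, 0.0, 0.0, -3.0]
CALL [8.5, 5.59, 0.68, 1.0, 0.0, 0.0, -3.0]
```

Emit:
move_arm --series '[8.5,4.85,-2.5,-1.6,0,0,-2.9,8.5,5,-2.2,-1.6,0,0,-2.9,8.5,5.1,-2,-1.6,0,0,-2.9,8.5,5.2,-1.7,-1.6,0,0,-2.9,8.5,5.2,-1.4,-1.6,0,0,-2.8]' --grip_force 40

```text
time: 0.72
tool_pos: [0.3594, -0.4831, 0.284]
tcp_rot: [-3.053, -0.738, 0.0]
wrist_force: [0.7, 0.8, -0.5]
width: 0.994
grip_force: 0.0
```

Emit:
move_arm --series '[8.5,5.3,-1.2,-1.6,0,0,-2.9,8.5,5.6,-0.5,1,0,0,-3,8.5,5.6,-0.2,1,0,0,-3,8.5,5.6,0.1,1,0,0,-3,8.5,5.6,0.4,1,0,0,-3]'

```text
time: 1.35
tool_pos: [0.5849, -0.3197, 0.2592]
tcp_rot: [-2.931, -1.129, 0.001]
wrist_force: [0.8, -1.0, 0.4]
width: 0.999
grip_force: 0.0
```

Emit:
move_arm --series '[8.5,5.6,0.7,1,0,0,-3,8.5,0,0,0,0,0,0,8.5,0,0,0,0,0,0]'

```text
time: 1.72
tool_pos: [0.6297, -0.2886, 0.2493]
tcp_rot: [-2.901, -1.203, 0.002]
wrist_force: [-0.3, 0.3, -0.3]
width: 1.0
grip_force: 0.0
```

Run:
```python
from h import *
s,M,y=pose();print(s["tool_pos"],y,M[2],s["time"])
c=calibration("wrist");im=read_camera("wrist");cv2.imwrite("pics/w1.png",im[:,:,::-1])
np.save("w1.npy",np.array([c],dtype=object))
for z in(.12,):
  print(proj(c,[.633,-.288,z]))
plan([(.633,.265,.25,60)],8.5)
```

```text
[ 0.62969497 -0.28863933  0.24929342] 45.0368896245051 [-0.00115335 -0.00130365 -0.99999849] 1.725
[[281.46041519 190.71512367]]
CALL [8.5, 3.94, -3.9, 0.0, 0.0, 0.0, -1.5, 8.5, 4.04, -3.79, 0.0, 0.0, 0.0, -1.5, 8.5, 4.14, -3.68, 0.0, 0.0, 0.0, -1.5, 8.5, 4.24, -3.57, 0.0, 0.0, 0.0, -1.5, 8.5, 4.33, -3.46, 0.0, 0.0, 0.0, -1.5]
CALL [8.5, 4.42, -3.35, 0.0, 0.0, 0.0, -1.5, 8.5, 4.5, -3.23, -0.01, 0.0, 0.0, -1.5, 8.5, 4.59, -3.11, 0.0, 0.0, 0.0, -1.5, 8.5, 4.67, -3.0, -0.01, 0.0, 0.0, -1.5, 8.5, 4.74, -2.87, 0.0, 0.0, 0.0, -1.5]
```

View pics/w1.png

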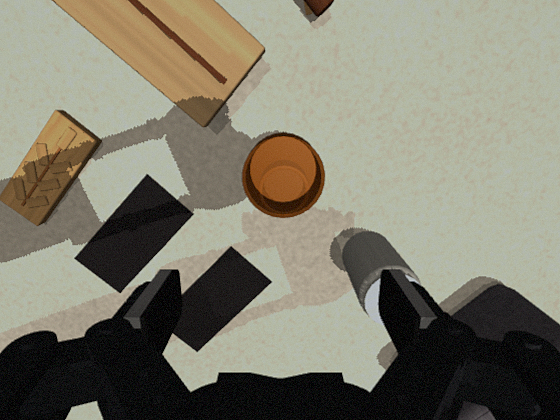

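The wrist view shows the flask from above, body circle around (284,175), with a faint inner neck ellipse near (283,185). I need a crop with more contrast.

Run:
```python
from h import *
im=cv2.imread("pics/w1.png");c=np.load("w1.npy",allow_pickle=True)[0];print(c["camera_matrix"][0,0])
k=cv2.resize(im[125:225,235:335],None,fx=6,fy=6,interpolation=cv2.INTER_CUBIC)
l=cv2.createCLAHE(6,(3,3)).apply(k[...,2]); 
for r,col in((.0235,255),(.0195,0)):
    a=np.linspace(0,2*np.pi,40);P=np.c_[.633+r*np.cos(a),-.288+r*np.sin(a),0*a+.12]
    for u in (proj(c,P)-[235,125])*6+2.5: cv2.circle(l,tuple(int(v) for v in u),1,col,-1)
cv2.imwrite("pics/c3.png",l)
```

```text
338.3044107476948
```

View pics/c3.png

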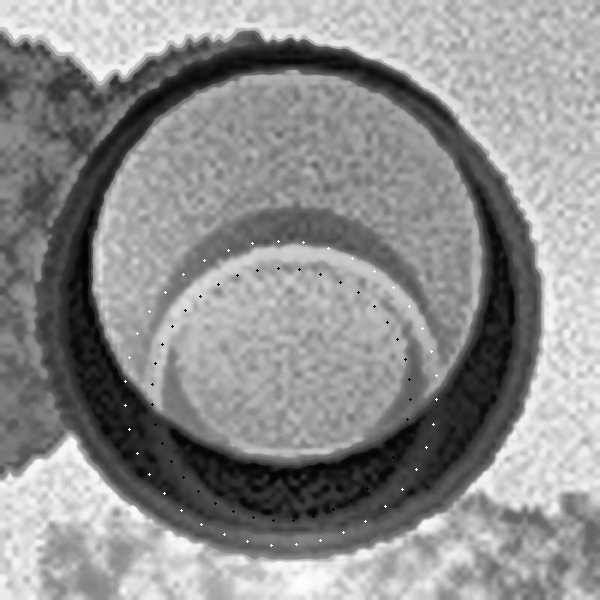

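Emit:
move_arm --series '[8.5,3.9,-3.9,0,0,0,-1.5,8.5,4,-3.8,0,0,0,-1.5,8.5,4.1,-3.7,0,0,0,-1.5,8.5,4.2,-3.6,0,0,0,-1.5,8.5,4.3,-3.5,0,0,0,-1.5]'

```text
time: 2.4
tool_pos: [0.6292, -0.0127, 0.2511]
tcp_rot: [2.818, 1.386, 0.002]
wrist_force: [0.5, -0.3, 0.0]
width: 0.993
grip_force: 0.0
```

Emit:
move_arm --series '[8.5,4.4,-3.4,0,0,0,-1.5,8.5,4.5,-3.2,0,0,0,-1.5,8.5,4.6,-3.1,0,0,0,-1.5,8.5,4.7,-3.0,0,0,0,-1.5,8.5,4.7,-2.9,0,0,0,-1.5]'

```text
time: 3.02
tool_pos: [0.6313, 0.2645, 0.2512]
tcp_rot: [2.721, 1.568, 0.002]
wrist_force: [0.8, 0.2, -0.1]
width: 0.995
grip_force: 0.0
```

Emit:
move_arm --series '[8.5,0,0,0,0,0,0,8.5,0,0,0,0,0,0]'

```text
time: 3.28
tool_pos: [0.6311, 0.2632, 0.2505]
tcp_rot: [2.721, 1.569, 0.0]
wrist_force: [-0.3, -0.5, 0.7]
width: 0.998
grip_force: 0.0
```

Run:
```python
from h import *
s,M,y=pose();print(s["tool_pos"],y,M[2],s["time"])
c=calibration("wrist");im=read_camera("wrist");cv2.imwrite("pics/w2.png",im[:,:,::-1])
h=cv2.cvtColor(im,cv2.COLOR_RGB2HSV);m=((h[...,1]>100)&(h[...,0]<25)).astype(np.uint8)*255
u=proj(c,[.637,.265,.037])[0].astype(int);print(u)
k=blob(m,(max(u[0]-60,0),max(u[1]-60,0)),(u[0]+60,min(u[1]+60,420)))
print(cv2.boundingRect(k)); P=plane(c,k[:,0],.034);(a,r)=cv2.minEnclosingCircle((P[:,:2]*1000).astype(np.float32));print(a,r)
x0,y0=np.maximum(u-50,0);cv2.imwrite("pics/c4.png",cv2.resize(im[y0:y0+100,x0:x0+100,::-1],None,fx=5,fy=5));print(x0,y0)
```

```text
[0.63109287 0.26321668 0.25051242] 59.936843811679765 [-4.31088309e-04  8.18185392e-04 -9.99999572e-01] 3.275
[282 172]
(261, 148, 46, 46)
(638.4784545898438, 265.65289306640625) 26.861757278442383
232 122
```

View pics/c4.png

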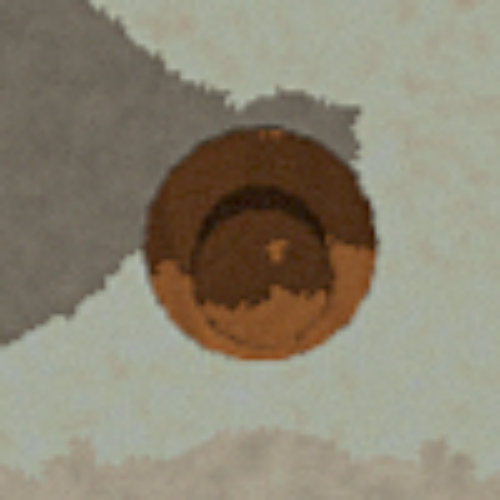

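The crop shows the flask's rim ring centred about 2 px right of my prediction, so I put the mouth at (0.634,-0.289). The stopper flange fills (261–307,148–194), which gives a 26.9 mm radius at (0.638,0.265), matching the 27 mm expected. Next I go down on the knob.

Run:
```python
from h import *
plan([(.6382,.2653,.11,60),(.6382,.2653,.055,60)],6)
print('---')
a=(.6382,.2653,.055,60)
plan([(.6382,.2653,.235,60),(.6343,-.2893,.235,50)],0,start=a)
```

```text
CALL [6.0, 0.19, 0.16, 4.68, 0.0, 0.0, 0.0, 6.0, 0.19, 0.15, 4.69, 0.0, 0.0, -0.1, 6.0, 0.19, 0.16, 4.68, 0.0, 0.0, 0.0, 6.0, 0.0, -0.01, 5.5, 0.0, 0.0, 0.0]
---
CALL [0.0, 0.0, 0.0, -6.0, 0.0, 0.0, 0.0, 0.0, 0.0, 0.0, -6.0, 0.0, 0.0, 0.0, 0.0, 0.0, 0.0, -6.0, 0.0, 0.0, 0.0, 0.0, -4.82, 2.74, 0.0, 0.0, 0.0, 1.0, 0.0, -4.77, 2.82, 0.0, 0.0, 0.0, 1.0]
CALL [0.0, -4.72, 2.91, 0.0, 0.0, 0.0, 1.0, 0.0, -4.67, 2.99, 0.0, 0.0, 0.0, 1.0, 0.0, -4.62, 3.07, 0.0, 0.0, 0.0, 1.0, 0.0, -4.57, 3.15, 0.0, 0.0, 0.0, 1.0, 0.0, -4.51, 3.23, 0.0, 0.0, 0.0, 1.0]
CALL [0.0, -4.46, 3.3, 0.0, 0.0, 0.0, 1.0, 0.0, -4.39, 3.38, 0.0, 0.0, 0.0, 1.0, 0.0, -4.34, 3.46, 0.0, 0.0, 0.0, 1.0]
```

Emit:
move_arm --series '[6,0.2,0.15,4.7,0,0,0,6,0.2,0.15,4.7,0,0,0,6,0.2,0.15,4.7,0,0,0,6,0,0,3,0,0,0,6,0,0,2.5,0,0,0]'

```text
time: 3.95
tool_pos: [0.6376, 0.2649, 0.0526]
tcp_rot: [2.723, 1.567, -0.003]
wrist_force: [-0.0, 0.3, 0.0]
width: 0.704
grip_force: 0.0
```

Emit:
move_arm --series '[2,0,0,0,0,0,0,2,0,0,0,0,0,0,2,0,0,0,0,0,0,2,0,0,0,0,0,0,2,0,0,0,0,0,0]'

```text
time: 4.58
tool_pos: [0.6382, 0.268, 0.0549]
tcp_rot: [2.72, 1.571, 0.002]
wrist_force: [-0.0, 0.3, -0.3]
width: 0.237
grip_force: 0.0
```

Run:
```python
from h import *
s,M,y=pose();print(s["tool_pos"],s["width"],s["grip_force"])
im=read_camera("wrist");S=read_camera("scene")
o=np.hstack([cv2.resize(im,None,fx=.8,fy=.8),cv2.resize(S[200:326,290:390],(266,336))]);cv2.imwrite("pics/w3.png",o[:,:,::-1]);print(o.shape)
```

```text
[0.63820655 0.2680215  0.05490111] 0.23714916671924283 0.0
(336, 714, 3)
```

View pics/w3.png

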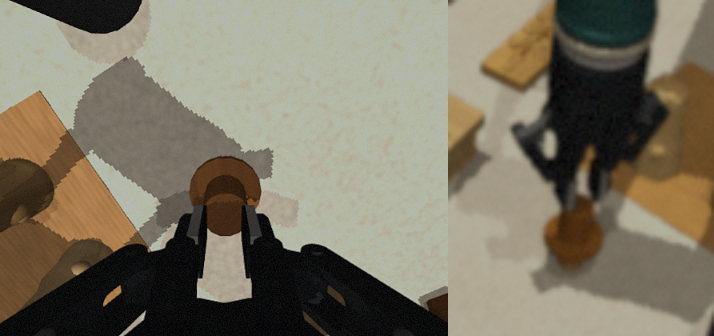

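The wrist view shows the knob at about (225,187) in the scaled image, ahead of fingertips at about (197,207) and (253,207). The fingers look short of the knob along tool x, so I'll check the projections.

Run:
```python
from h import *
s,M,y=pose();c=calibration("wrist");im=read_camera("wrist")
t=s["tool_pos"];print("rot",np.round(M,3))
for d in(-.02,-.011,0,.008,.02): print(d,proj(c,t+M[:,2]*d)*.8)
h=cv2.cvtColor(im,cv2.COLOR_RGB2HSV);m=((h[...,1]>100)&(h[...,0]<25)).astype(np.uint8)*255
k=blob(m,(220,180),(340,300))[:,0];print(cv2.boundingRect(k))
top=k[k[:,1]<240]
for z in(.034,.037,.05):
  P=plane(c,top,z)[:,:2]*1000; A=np.c_[2*P,np.ones(len(P))];x=np.linalg.lstsq(A,(P**2).sum(1),rcond=None)[0];print(z,x[:2],np.sqrt(x[2]+x[0]**2+x[1]**2))
print("cam in tool",M.T@(ray(c,[0,0])[0]-t))
T=read_camera("top");S=read_camera("scene");cv2.imwrite("pics/t3.png",T[:,:,::-1]);cv2.imwrite("pics/s3.png",S[:,:,::-1])
```

```text
rot [[ 0.5    0.866  0.   ]
 [ 0.866 -0.5    0.   ]
 [ 0.     0.    -1.   ]]
-0.02 [[223.35277457 212.97220907]]
-0.011 [[223.36819339 206.75063263]]
0 [[223.38506606 199.94230636]]
0.008 [[223.39616594 195.46330554]]
0.02 [[223.41123819 189.38130533]]
(237, 195, 90, 100)
0.034 [638.6083786  266.43217203] 26.208079730148167
0.037 [639.16955854 267.44275245] 25.794180383903203
0.05 [641.60133827 271.82193425] 24.0006165501225
cam in tool [ 0.0722566   0.00024206 -0.16950319]
```

Emit:
move_arm --series '[0,0,0,0,0,0,0,0,0,0,0,0,0,0,0,0,0,0,0,0,0]'

```text
time: 5.2
tool_pos: [0.6378, 0.2678, 0.0541]
tcp_rot: [-2.721, -1.571, 0.0]
wrist_force: [0.5, 0.1, -0.6]
width: -0.002
grip_force: 0.0
```

Run:
```python
from h import *
s,M,y=pose();print(s["tool_pos"],s["width"],s["grip_force"])
im=read_camera("wrist");S=cv2.imread("pics/s3.png")[:,:,::-1]
o=np.hstack([im[170:380,170:390],cv2.resize(im[170:380,170:390]*0+0,(1,210)),cv2.resize(S[230:310,300:380],(210,210))]);o=cv2.resize(o,None,fx=1.8,fy=1.8);cv2.imwrite("pics/w4.png",o[:,:,::-1]);print(o.shape)
```

```text
[0.63780069 0.26779819 0.05406228] -0.0021535723399142455 0.0
(378, 776, 3)
```

View pics/w4.png

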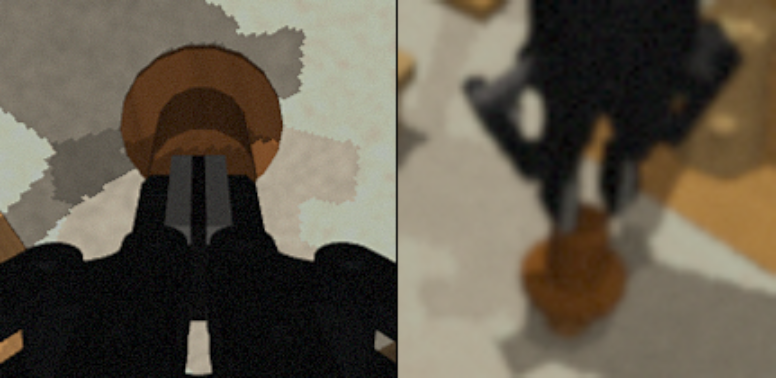

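The closed fingers sit visibly above the knob top, with the tip edge at about (280,257) in the wrist image. They passed over it, so the tips are higher than the TCP reading implies. I'll measure the real tip height.

Run:
```python
from h import *
s,M,y=pose();t=s["tool_pos"];cs=calibration("scene");c=calibration("wrist")
for z in(.05,.06,.07,.08,.09): print(z,proj(cs,[t[0],t[1],z]).round(1),"wrist axis",proj(c,[t[0],t[1],z]).round(1),"wrist x+11",proj(c,[*(t+M[:,0]*.011)[:2],z]).round(1))
S=read_camera("scene");o=cv2.resize(S[215:305,290:390],None,fx=6,fy=6,interpolation=2);cv2.imwrite("pics/s4.png",o[:,:,::-1])
print(s["q"])
```

```text
0.05 [[338.2 283.2]] wrist axis [[279.2 247.1]] wrist x+11 [[279.2 228.3]]
0.06 [[338.6 280.3]] wrist axis [[279.2 254.4]] wrist x+11 [[279.2 234.7]]
0.07 [[339.  277.4]] wrist axis [[279.2 262.6]] wrist x+11 [[279.1 242. ]]
0.08 [[339.4 274.5]] wrist axis [[279.1 271.8]] wrist x+11 [[279.1 250.1]]
0.09 [[339.9 271.5]] wrist axis [[279.1 282.2]] wrist x+11 [[279.1 259.3]]
[ 3.61498602e-01  4.13995875e-01  1.69534377e+00 -4.72634938e-06
  1.03232369e+00  8.84907028e-01]
```

View pics/s4.png

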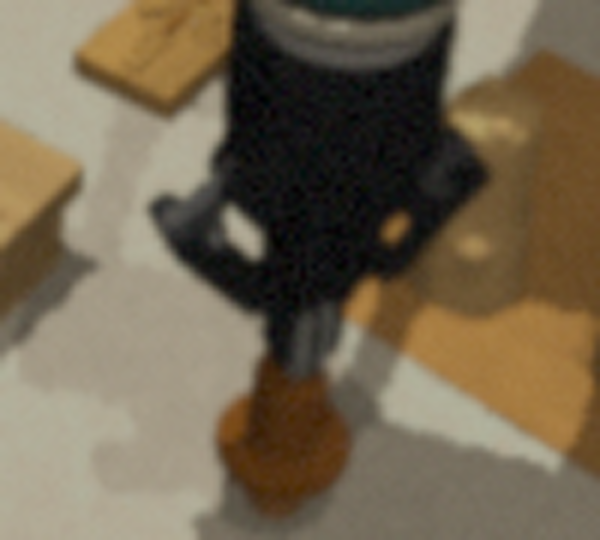

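The scene view shows the shut fingertips ending at about crop (305,377), right at the top of the knob. I'll triangulate that tip edge with the wrist pixel.

Run:
```python
from h import *
s,M,y=pose();t=s["tool_pos"];cs=calibration("scene");c=calibration("wrist")
for u in((300,375),(308,375),(318,373)):
    X,e=tri([(c,(280,257)),(cs,(290+u[0]/6,215+u[1]/6))]);print(X.round(4),np.round(e,4),"tool frame",(M.T@(X-t)).round(4))
```

```text
[0.6409 0.2722 0.0756] [0.0001 0.0001] tool frame [ 0.0054  0.0005 -0.0216]
[0.6418 0.275  0.0795] [0.001 0.001] tool frame [ 0.0082 -0.0001 -0.0255]
[0.6432 0.2787 0.0858] [0.0022 0.0022] tool frame [ 0.0121 -0.0008 -0.0317]
```

The tips are about 27 mm behind the reported TCP rather than 8 mm ahead, so I'll work with the measured offset. I'll open, lower 36 mm and close.

Emit:
move_arm --series '[5,0,0,-0.5,0,0,0,5,-0.15,0.15,0,0,0,0,5,0,0,1.5,0,0,0,5,0,0,1.5,0,0,0,5,0,0,1.1,0,0,0]'

```text
time: 5.92
tool_pos: [0.637, 0.2652, 0.0156]
tcp_rot: [-2.72, -1.571, 0.005]
wrist_force: [0.1, 0.5, 0.6]
width: 0.58
grip_force: 0.0
```

Emit:
move_arm --series '[1,0,0,0,0,0,0,1,0,0,0,0,0,0,1,0,0,0,0,0,0,1,0,0,0,0,0,0,1,0,0,0,0,0,0]'

```text
time: 6.55
tool_pos: [0.6386, 0.2658, 0.0185]
tcp_rot: [2.72, 1.571, 0.001]
wrist_force: [0.4, 0.5, -0.2]
width: 0.34
grip_force: 40.1
```

Gripped at 29 mm opening with 40 N, matching the 30 mm knob. I'll lift it and carry it to the flask.

Run:
```python
from h import *
plan([(.6382,.2655,.19,60),(.6343,-.2893,.19,50)],1)
```

```text
CALL [1.0, -0.01, 0.0, -5.72, 0.0, 0.0, 0.0, 1.0, -0.01, 0.0, -5.71, 0.0, 0.0, 0.0, 1.0, -0.02, -0.01, -5.72, 0.0, 0.0, 0.0, 1.0, -4.82, 2.74, 0.0, 0.0, 0.0, 1.0, 1.0, -4.78, 2.82, 0.0, 0.0, 0.0, 1.0]
CALL [1.0, -4.73, 2.91, 0.0, 0.0, 0.0, 1.0, 1.0, -4.67, 2.99, 0.0, 0.0, 0.0, 1.0, 1.0, -4.62, 3.07, 0.0, 0.0, 0.0, 1.0, 1.0, -4.57, 3.15, 0.0, 0.0, 0.0, 1.0, 1.0, -4.51, 3.23, 0.0, 0.0, 0.0, 1.0]
CALL [1.0, -4.46, 3.3, 0.0, 0.0, 0.0, 1.0, 1.0, -4.4, 3.38, -0.01, 0.0, 0.0, 1.0, 1.0, -4.33, 3.47, 0.0, 0.0, 0.0, 1.0]
```

Emit:
move_arm --series '[1,0,0,-5.7,0,0,0,1,0,0,-5.7,0,0,0,1,0,0,-5.7,0,0,0,1,-4.8,2.75,0,0,0,1,1,-4.8,2.8,0,0,0,1]'

```text
time: 7.18
tool_pos: [0.6383, 0.1545, 0.1912]
tcp_rot: [2.745, 1.525, 0.005]
wrist_force: [0.2, -0.7, -0.5]
width: 0.341
grip_force: 40.2
```

Emit:
move_arm --series '[1,-4.75,2.9,0,0,0,1,1,-4.7,3,0,0,0,1,1,-4.6,3.05,0,0,0,1,1,-4.6,3.15,0,0,0,1,1,-4.5,3.25,0,0,0,1]'

```text
time: 7.8
tool_pos: [0.6351, -0.1248, 0.1894]
tcp_rot: [2.811, 1.401, 0.001]
wrist_force: [0.7, -0.4, -0.2]
width: 0.338
grip_force: 40.2
```

Emit:
move_arm --series '[1,-4.45,3.3,0,0,0,1,1,-4.4,3.4,0,0,0,1,1,-4.3,3.45,0,0,0,1,1,0,0,0,0,0,0,1,0,0,0,0,0,0]'

```text
time: 8.43
tool_pos: [0.6341, -0.2889, 0.1889]
tcp_rot: [-2.847, -1.326, -0.0]
wrist_force: [0.4, 0.6, -1.0]
width: 0.334
grip_force: 40.2
```

Run:
```python
from h import *
s,M,y=pose();print(s["tool_pos"],s["width"],s["grip_force"],M[2])
c=calibration("wrist");im=read_camera("wrist");S=read_camera("scene")
o=np.hstack([im[120:330,170:390],cv2.resize(S[120:200,150:234],(220,210))]);o=cv2.resize(o,None,fx=1.8,fy=1.8);cv2.imwrite("pics/w5.png",o[:,:,::-1]);print(o.shape)
plan([(.6343,-.2893,.19,50)],1)
```

```text
[ 0.63412044 -0.2889198   0.18888662] 0.3339251477473507 40.20986616611481 [ 5.26143488e-04 -8.03038165e-04 -9.99999539e-01]
(378, 792, 3)
CALL [1.0, -0.13, 0.09, -0.09, 0.0, 0.0, 0.1]
```

View pics/w5.png

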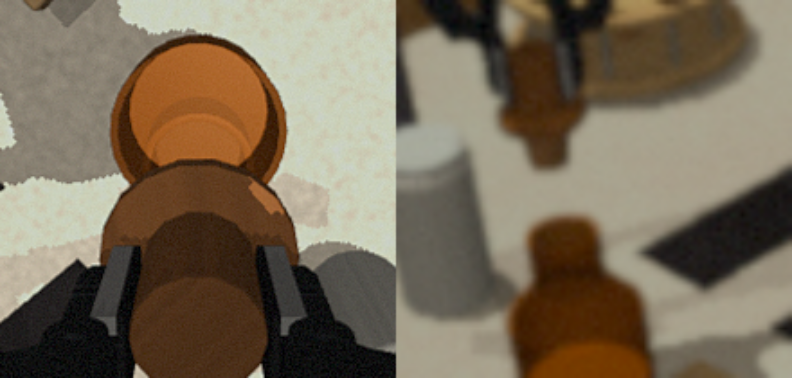

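The scene half shows the stopper held upright above the flask, foot at crop (548,163) and rim at (565,225). The wrist half shows both centred on column ≈199. I'll check the alignment against projections.

Run:
```python
from h import *
cs=calibration("scene")
for p in([.6341,-.2889,.170],[.6343,-.2893,.12],[.6343,-.2893,.085]):
    u=proj(cs,p)[0];print(p,u,(u-[150,120])*[396/84,378/80]+[396,0])
```

```text
[0.6341, -0.2889, 0.17] [182.60525586 153.85562099] [549.71049189 159.96780917]
[0.6343, -0.2893, 0.12] [184.9727186 168.5297743] [560.87138768 229.30318356]
[0.6343, -0.2893, 0.085] [186.67163128 178.38694292] [568.88054748 275.87830528]
```

Emit:
move_arm --series '[1,-0.05,0,2,0,0,0,1,0,0,2,0,0,0,1,0,0,1.5,0,0,0,1,0,0,1,0,0,0,1,0,0,0,0,0,0]'

```text
time: 9.15
tool_pos: [0.6332, -0.2891, 0.1224]
tcp_rot: [-2.845, -1.327, 0.003]
wrist_force: [-0.1, 0.4, -0.8]
width: 0.339
grip_force: 40.2
```

Emit:
move_arm --series '[1,0,0,0.5,0,0,0,1,0,0,0.4,0,0,0,1,0,0,0.4,0,0,0,1,0,0,0.2,0,0,0,1,0,0,0,0,0,0]'

```text
time: 9.78
tool_pos: [0.6339, -0.2895, 0.1089]
tcp_rot: [-2.847, -1.328, 0.0]
wrist_force: [-0.2, 0.1, 0.5]
width: 0.34
grip_force: 40.2
```

Emit:
move_arm --series '[1,0,0,0.1,0,0,0,1,0,0,0.1,0,0,0,1,0,0,0,0,0,0]'

```text
time: 10.15
tool_pos: [0.634, -0.2895, 0.107]
tcp_rot: [-2.847, -1.328, 0.0]
wrist_force: [1.0, -0.5, -0.7]
width: 0.333
grip_force: 40.2
```

Emit:
move_arm --series '[1,0,0,0.1,0,0,0,1,0,0,0.1,0,0,0,1,0,0,0,0,0,0]'

```text
time: 10.52
tool_pos: [0.6343, -0.2896, 0.1061]
tcp_rot: [2.847, 1.328, 0.001]
wrist_force: [-2.0, 1.0, 4.6]
width: 0.34
grip_force: 40.9
```

Contact showed at the height expected for a fully home stopper, so I'll release and rise.

Emit:
move_arm --series '[1,0,0,0.1,0,0,0,1,0,0,0,0,0,0,6,0,0,0,0,0,0,6,0,0,0,0,0,0,6,0,0,0,0,0,0]'

```text
time: 11.15
tool_pos: [0.6338, -0.2894, 0.1034]
tcp_rot: [-2.847, -1.328, 0.001]
wrist_force: [-0.3, -0.5, -0.1]
width: 0.708
grip_force: 0.0
```

Emit:
move_arm --series '[6,0,0,-5,0,0,0,6,0,0,-5,0,0,0,6,-3,0,-4,0,0,0,6,-3,0,-1,0,0,0,6,0,0,0,0,0,0]'

```text
time: 11.78
tool_pos: [0.5951, -0.3375, 0.2559]
tcp_rot: [2.846, 1.323, 0.002]
wrist_force: [0.1, 0.6, 1.0]
width: 0.705
grip_force: 0.0
```

Run:
```python
from h import *
s,M,y=pose();c=calibration("wrist");im=read_camera("wrist");print(s["tool_pos"],y)
h=cv2.cvtColor(im,cv2.COLOR_RGB2HSV);m=((h[...,1]>100)&(h[...,0]<25)).astype(np.uint8)*255
u=proj(c,[.634,-.29,.157])[0];print(u)
T=read_camera("top");S=read_camera("scene");cv2.imwrite("pics/top5.png",T[:,:,::-1]);cv2.imwrite("pics/wr5.png",im[:,:,::-1])
o=np.hstack([cv2.resize(S[120:220,140:250],(440,400)),im[0:400,150:500]]);cv2.imwrite("pics/c6.png",o[:,:,::-1])
# shelf line & panels & pads again
hT=cv2.cvtColor(T,cv2.COLOR_RGB2HSV);ct=calibration("top")
wood=((hT[...,1]>75)&(hT[...,0]<30)).astype(np.uint8)*255
for n,a,b in(("panL",(235,215),(292,310)),("panR",(292,215),(350,310))):
    r=cv2.minAreaRect((plane(ct,blob(wood,a,b)[:,0],.016)[:,:2]*1000).astype(np.float32));print(n,r)
```

```text
[ 0.59511845 -0.33747599  0.25592761] 49.86933155632829
[277.56536833 125.48065196]
panL ((425.53253173828125, 68.17997741699219), (139.62954711914062, 55.69861602783203), 3.2942581176757812)
panR ((432.4644775390625, -85.22930145263672), (139.49993896484375, 56.658042907714844), 3.953862428665161)
```

View pics/c6.png

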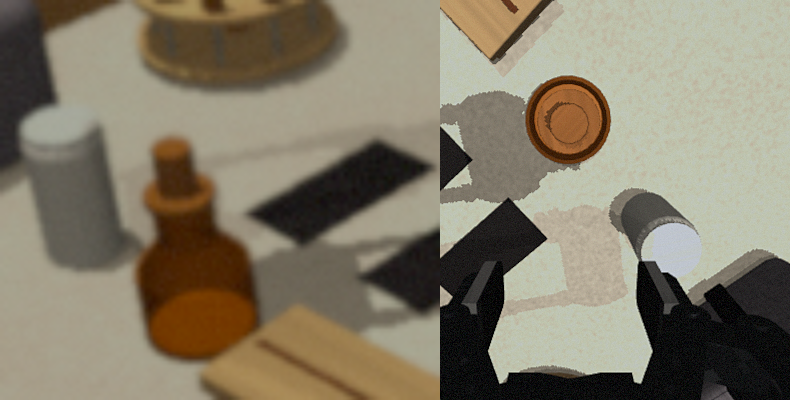

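The stopper is home: its flange sits level on the rim at left crop (178,190), and it is concentric in the wrist view at right (568,120). Panel R at (0.4325,-0.085) is undisturbed, so I'll go above it next.

Run:
```python
from h import *
plan([(.4325,-.12,.20,4)],7.5)
```

```text
CALL [7.5, 1.2, -5.25, 1.07, 0.0, 0.0, 9.2, 7.5, 0.34, -5.38, 1.07, 0.0, 0.0, 9.2, 7.5, -0.52, -5.36, 1.06, 0.0, 0.0, 9.2, 7.5, -1.37, -5.21, 1.07, -0.1, 0.0, 9.2, 7.5, -2.19, -4.93, 1.05, 0.0, 0.0, 9.2]
```

Emit:
move_arm --series '[7.5,1.2,-5.25,1.1,0,0,9.2,7.5,0.3,-5.4,1.1,0,0,9.2,7.5,-0.5,-5.4,1.1,0,0,9.2,7.5,-1.4,-5.2,1.1,0,0,9.2,7.5,-2.2,-4.9,1.1,0,0,9.2]'

```text
time: 12.55
tool_pos: [0.4305, -0.1186, 0.1974]
tcp_rot: [-3.139, -0.103, 0.003]
wrist_force: [0.4, 0.9, -0.3]
width: 0.877
grip_force: 0.0
```

Emit:
move_arm --series '[7.5,0,0,0,0,0,0,7.5,0,0,0,0,0,0]'

```text
time: 12.8
tool_pos: [0.4325, -0.1205, 0.1989]
tcp_rot: [3.139, 0.114, 0.001]
wrist_force: [0.2, 0.3, 0.3]
width: 0.876
grip_force: 0.0
```

```bash
cat >> h.py <<'E'
def rects(cam="wrist",save=None):
    "min-area rectangles (mm) of panel-like wood blobs and dark pads"
    c=calibration(cam);im=read_camera(cam);h=cv2.cvtColor(im,cv2.COLOR_RGB2HSV)
    if save: cv2.imwrite(save,im[:,:,::-1])
    for n,m,z,L,W in(("panel",(h[...,1]>75)&(h[...,0]<30),.016,140,56),("pad",h[...,2]<60,0,160,76)):
        for k in cv2.findContours(m.astype(np.uint8),cv2.RETR_EXTERNAL,cv2.CHAIN_APPROX_NONE)[0]:
            if cv2.contourArea(k)<300: continue
            P=plane(c,k[:,0],z)[:,:2]*1000
            (x,y),(a,b),t=cv2.minAreaRect(P.astype(np.float32))
            if a<b: a,b,t=b,a,t-90
            if abs(a-L)<14 and abs(b-W)<14: print(n,round(x,1),round(y,1),"size",round(a,1),round(b,1),"yaw",round((t+90)%180-90,2))
E
python3 - <<'E'
from h import *
s,M,y=pose();print(s["tool_pos"],y)
rects("wrist","pics/w6.png");rects("top")
E
```

```text
[ 0.43251239 -0.12053057  0.19890461] 4.1585117886128105
panel 432.8 -87.5 size 138.3 55.2 yaw 3.84
panel 426.8 62.8 size 138.8 60.7 yaw 3.05
pad 432.9 -353.0 size 159.5 75.9 yaw 0.94
pad 430.6 -212.6 size 159.2 76.1 yaw 0.94
panel 425.9 68.2 size 139.2 56.0 yaw 2.97
panel 433.7 -78.0 size 144.4 52.0 yaw -2.17
```

The wrist view puts the panel at (432.8,-87.5) with yaw 3.8°, and the pads at (432.9,-353.0) and (430.6,-212.6) with yaw 0.9°. They're 140.4 mm apart, which matches the given spacing.

Run:
```python
from h import *
plan([(.4328,-.0867,.14,3.9),(.4328,-.0867,-.008,3.9)],7)
```

```text
CALL [7.0, 0.1, -1.74, 2.98, 0.0, 0.0, 0.1, 7.0, 0.09, -1.74, 2.97, 0.0, -0.1, 0.1, 7.0, 0.0, 0.0, 4.93, 0.0, 0.0, 0.0, 7.0, 0.01, 0.0, 4.94, 0.0, 0.0, 0.0, 7.0, 0.0, 0.0, 4.93, 0.0, 0.0, 0.0]
```

Emit:
move_arm --series '[7,0.1,-1.75,3,0,0,0.1,7,0.1,-1.75,3,0,0,0.1,7,0,0,4.9,0,0,0,7,0,0,4.9,0,0,0,7,0,0,4.5,0,0,0]'

```text
time: 13.52
tool_pos: [0.4331, -0.0868, -0.0051]
tcp_rot: [3.14, 0.104, 0.002]
wrist_force: [1.2, 0.2, -0.4]
width: 0.817
grip_force: 0.0
```

Emit:
move_arm --series '[7,0,0,0.4,0,0,0,7,0,0,0.3,0,0,0,7,0,0,0,0,0,0]'

```text
time: 13.9
tool_pos: [0.4339, -0.0866, -0.0091]
tcp_rot: [3.139, 0.104, 0.006]
wrist_force: [0.5, -0.4, 0.6]
width: 0.82
grip_force: 0.0
```

Emit:
move_arm --series '[7,0,0,0.3,0,0,0,7,0,0,0.2,0,0,0,7,0,0,0,0,0,0]'

```text
time: 14.28
tool_pos: [0.4316, -0.0859, -0.0157]
tcp_rot: [3.14, 0.105, 0.0]
wrist_force: [-0.6, 0.4, -0.5]
width: 0.818
grip_force: 0.0
```

Emit:
move_arm --series '[7,0,0,0.3,0,0,0,7,0,0,0.2,0,0,0,7,0,0,0,0,0,0]'

```text
time: 14.65
tool_pos: [0.4313, -0.0858, -0.0212]
tcp_rot: [-3.14, -0.104, 0.001]
wrist_force: [0.0, 0.4, 0.5]
width: 0.821
grip_force: 0.0
```

Emit:
move_arm --series '[7,0,0,0.2,0,0,0,7,0,0,0.1,0,0,0,7,0,0,0,0,0,0]'

```text
time: 15.02
tool_pos: [0.4315, -0.0858, -0.024]
tcp_rot: [-3.14, -0.104, 0.0]
wrist_force: [-0.1, 0.4, 0.3]
width: 0.816
grip_force: 0.0
```

Run:
```python
from h import *
s,M,y=pose();c=calibration("wrist");im=read_camera("wrist");S=read_camera("scene");print(s["tool_pos"],y,s["wrist_force"])
o=np.hstack([im[100:400,130:430],cv2.resize(S[150:250,240:340],(480,480))[90:390]]);cv2.imwrite("pics/c7.png",o[:,:,::-1])
```

```text
[ 0.43150268 -0.08584969 -0.02401495] 3.811265725994429 [-0.07560477  0.43171005  0.33253377]
```

View pics/c7.png

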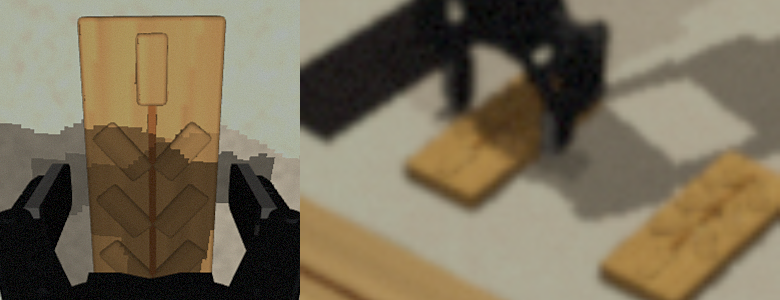

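The fingers straddle panel R evenly, in the left crop at about (45,190) and (250,190), with the tips close to the table. A little lower, then close gently.

Emit:
move_arm --series '[7,0,0,0.2,0,0,0,5.5,0,0,0,0,0,0,5.5,0,0,0,0,0,0,5.5,0,0,0,0,0,0,5.5,0,0,0,0,0,0]' --grip_force 20

```text
time: 15.75
tool_pos: [0.4316, -0.0859, -0.0259]
tcp_rot: [3.14, 0.104, -0.0]
wrist_force: [-0.0, -0.0, 1.4]
width: 0.649
grip_force: 21.6
```

Run:
```python
from h import *
plan([(.4318,-.353,-.0259,.94)],5.5,step=3)
```

```text
CALL [5.5, -0.19, 2.96, 0.0, 0.0, 0.0, 0.3, 5.5, -0.18, 2.96, 0.0, 0.0, 0.0, 0.3, 5.5, -0.16, 2.96, 0.0, 0.0, 0.0, 0.3, 5.5, -0.15, 2.97, 0.0, 0.0, 0.0, 0.3, 5.5, -0.13, 2.97, 0.0, 0.0, 0.0, 0.3]
CALL [5.5, -0.12, 2.96, 0.0, 0.0, 0.0, 0.3, 5.5, -0.1, 2.97, 0.0, 0.0, 0.0, 0.4, 5.5, -0.08, 2.97, 0.0, 0.0, 0.0, 0.3, 5.5, -0.07, 2.96, 0.0, 0.0, 0.0, 0.4]
```

Emit:
move_arm --series '[5.5,-0.2,2.95,0,0,0,0.3,5.5,-0.2,2.95,0,0,0,0.3,5.5,-0.15,2.95,0,0,0,0.3,5.5,-0.15,2.95,0,0,0,0.3,5.5,-0.15,2.95,0,0,0,0.3]'

```text
time: 16.38
tool_pos: [0.4313, -0.2343, -0.0259]
tcp_rot: [-3.14, -0.063, -0.0]
wrist_force: [0.0, 2.1, 1.8]
width: 0.651
grip_force: 21.7
```

Emit:
move_arm --series '[5.5,-0.1,2.95,0,0,0,0.3,5.5,-0.1,3,0,0,0,0.4,5.5,-0.1,3,0,0,0,0.3,5.5,-0.05,3,0,0,0,0.4,5.5,0,0,0,0,0,0]'

```text
time: 17.0
tool_pos: [0.4322, -0.3552, -0.0256]
tcp_rot: [3.14, 0.022, 0.002]
wrist_force: [-1.1, -0.2, -0.3]
width: 0.645
grip_force: 21.6
```

Run:
```python
from h import *
s,M,y=pose();print(s["tool_pos"],y,s["wrist_force"],s["width"])
plan([(.4318,-.353,-.0259,.94)],5.5,step=3)
im=read_camera("wrist");c=calibration("wrist");h=cv2.cvtColor(im,cv2.COLOR_RGB2HSV)
cv2.imwrite("pics/w8.png",im[:,:,::-1])
# far edge of panel and pad along tool x, sampled on rows
m=((h[...,1]>75)&(h[...,0]<30))
for n,mm,z in(("panel",m,.016),("pad",(h[...,2]<60),0.)):
    for col in(230,280,330):
        v=np.where(mm[:,col])[0]
        if len(v): print(n,col,v.min(),(plane(c,[col,v.min()],z)*1000).round(1))
```

```text
[ 0.43215915 -0.35521431 -0.02564798] 0.7854692017429908 [-1.05349781 -0.23526447 -0.33527205] 0.6450125772227283
CALL [5.5, -0.03, -0.22, 0.02, 0.1, -0.1, -0.2]
panel 230 111 [[ 504.2 -335.6   16. ]]
panel 280 103 [[ 507.2 -353.7   16. ]]
panel 330 116 [[ 503.  -371.9   16. ]]
pad 230 91 [[ 511.9 -333.6    0. ]]
pad 280 91 [[ 512.2 -353.6    0. ]]
pad 330 90 [[ 512.8 -373.6    0. ]]
```

Emit:
move_arm --series '[5.5,0,-0.15,0,0,0,0,5.5,0,0,0,0,0,0,7,0,0,0,0,0,0,7,0,0,0,0,0,0,7,0,0,-2,0,0,0]'

```text
time: 17.68
tool_pos: [0.4298, -0.3498, -0.0077]
tcp_rot: [-3.138, -0.025, 0.006]
wrist_force: [0.2, -0.1, 0.4]
width: 0.816
grip_force: 0.0
```

Emit:
move_arm --series '[7,0,0,-5,0,0,0,7,0,-2,-6,0,0,0,7,-0.5,-5,-5,0,0,0,7,0,-5,-2,0,0,0,7,0,0,0,0,0,0]'

```text
time: 18.3
tool_pos: [0.4263, -0.236, 0.1696]
tcp_rot: [3.14, 0.03, 0.005]
wrist_force: [-0.0, -0.9, -0.5]
width: 0.819
grip_force: 0.0
```

Run:
```python
from h import *
s,M,y=pose();print(s["tool_pos"],y)
rects("wrist","pics/w9.png")
im=cv2.imread("pics/w9.png");c=calibration("wrist");h=cv2.cvtColor(im,cv2.COLOR_BGR2HSV)
print("seen",proj(c,[[.433,-.353,0],[.426,.068,.016]]))
u=proj(c,[.433,-.353,0])[0].astype(int)
for k in cv2.findContours((h[...,2]<60).astype(np.uint8),cv2.RETR_EXTERNAL,cv2.CHAIN_APPROX_NONE)[0]:
    if cv2.contourArea(k)>200:
        P=plane(c,k[:,0],0)[:,:2]*1000;print("dark",cv2.minAreaRect(P.astype(np.float32)))
```

```text
[ 0.4262957  -0.235951    0.16964847] 1.1029207042460618
panel 432.8 -348.5 size 139.4 61.8 yaw 1.03
pad 432.7 -352.7 size 159.8 76.0 yaw 0.98
pad 430.8 -213.0 size 158.6 75.5 yaw 1.02
seen [[393.11084862 180.75124867]
 [-36.78140763 183.57319901]]
dark ((290.84832763671875, -550.9527587890625), (103.36199188232422, 14.420401573181152), 14.226948738098145)
dark ((230.94219970703125, -242.16534423828125), (215.74114990234375, 711.2222900390625), 0.9139321446418762)
dark ((432.1116943359375, -353.336181640625), (159.28695678710938, 75.74415588378906), 0.986328661441803)
dark ((430.2819519042969, -214.15457153320312), (158.04962158203125, 75.2547836303711), 0.979545533657074)
```

Panel R is on its pad within 2 mm and square with it. The second panel is next.

Run:
```python
from h import *
plan([(.426,.055,.18,3)],7)
```

```text
CALL [7.0, 0.11, -5.84, -0.24, 0.0, 0.0, -0.4, 7.0, 0.15, -5.84, -0.24, 0.0, 0.0, -0.4, 7.0, 0.2, -5.84, -0.24, 0.0, 0.0, -0.4, 7.0, 0.23, -5.83, -0.24, 0.0, 0.0, -0.4, 7.0, 0.28, -5.83, -0.24, 0.1, -0.1, -0.3]
```

Emit:
move_arm --series '[7,0.1,-5.85,-0.2,0,0,-0.4,7,0.2,-5.85,-0.2,0,0,-0.4,7,0.2,-5.85,-0.2,0,0,-0.4,7,0.2,-5.85,-0.2,0,0,-0.4,7,0.2,-5.85,-0.2,0,0,-0.4]'

```text
time: 18.98
tool_pos: [0.4254, 0.0555, 0.1764]
tcp_rot: [3.14, 0.078, -0.002]
wrist_force: [0.8, 0.1, -0.0]
width: 0.821
grip_force: 0.0
```

Emit:
move_arm --series '[7,0,0,0,0,0,0,7,0,0,0,0,0,0]'

```text
time: 19.23
tool_pos: [0.4255, 0.054, 0.1764]
tcp_rot: [3.14, 0.081, -0.003]
wrist_force: [0.1, 0.1, -0.3]
width: 0.817
grip_force: 0.0
```

Run:
```python
from h import *
s,M,y=pose();print(s["tool_pos"],y)
rects("wrist","pics/w10.png");rects("top")
for x,yy,t in((.4275,.066,3.0),): plan([(x,yy,.12,t),(x,yy,-.0258,t)],7)
```

```text
[0.42546233 0.05404211 0.17643777] 2.9462583136648433
panel 426.1 66.4 size 138.6 55.7 yaw 3.12
pad 430.4 -212.7 size 159.6 76.2 yaw 1.06
panel 432.3 -348.2 size 142.4 66.7 yaw 1.44
pad 431.1 -210.8 size 158.1 76.0 yaw 1.24
pad 433.2 -350.9 size 160.7 76.1 yaw 0.55
CALL [7.0, 0.26, -1.27, 5.67, 0.0, 0.1, -0.2, 7.0, 0.0, 0.0, 4.86, 0.0, 0.0, 0.0, 7.0, 0.0, -0.01, 4.86, 0.0, 0.0, 0.0, 7.0, 0.0, 0.0, 4.86, 0.0, 0.0, 0.0]
```

Emit:
move_arm --series '[7,0.1,-1.25,5.7,0,0,-0.2,7,0,0,4.8,0,0,0,7,0,0,4.8,0,0,0,7,0,0,4,0,0,0,7,0,0,0.4,0,0,0]'

```text
time: 19.95
tool_pos: [0.4225, 0.0653, -0.0225]
tcp_rot: [3.14, 0.08, -0.012]
wrist_force: [1.0, 0.8, -0.7]
width: 0.816
grip_force: 0.0
```

Emit:
move_arm --series '[7,0,0,0.4,0,0,0,7,0,0,0,0,0,0]'

```text
time: 20.2
tool_pos: [0.4279, 0.0669, -0.022]
tcp_rot: [-3.14, -0.084, -0.005]
wrist_force: [0.7, 0.9, 0.1]
width: 0.825
grip_force: 0.0
```

Emit:
move_arm --series '[7,0,0,0,0,0,0,7,0,0,0,0,0,0]'

```text
time: 20.45
tool_pos: [0.427, 0.0674, -0.0225]
tcp_rot: [-3.14, -0.085, -0.003]
wrist_force: [0.6, 0.3, -0.5]
width: 0.818
grip_force: 0.0
```

Emit:
move_arm --series '[7,0,0,0.35,0,0,0,5.5,0,0,0,0,0,0,5.5,0,0,0,0,0,0,5.5,0,0,0,0,0,0,5.5,0,0,0,0,0,0]'

```text
time: 21.08
tool_pos: [0.4258, 0.0673, -0.0271]
tcp_rot: [-3.14, -0.085, 0.001]
wrist_force: [-1.2, 1.0, 1.6]
width: 0.649
grip_force: 21.7
```

Run:
```python
from h import *
s,M,y=pose();t=s["tool_pos"];print(t,y,s["wrist_force"],s["grip_force"])
off=.4261-t[0];print(off)
plan([(.4304-off,-.2125,t[2],1.0)],5.5,step=3)
```

```text
[ 0.4258098   0.06729982 -0.0270945 ] 3.1091249690692404 [-1.18047027  0.97951262  1.55258585] 21.705594956874847
0.00029019673503255516
CALL [5.5, -0.11, 2.8, 0.0, 0.0, 0.0, 0.2, 5.5, -0.1, 2.8, 0.0, 0.0, 0.0, 0.2, 5.5, -0.09, 2.8, 0.0, 0.0, 0.0, 0.2, 5.5, -0.08, 2.8, 0.0, 0.0, 0.0, 0.2, 5.5, -0.07, 2.8, 0.0, 0.0, 0.0, 0.2]
CALL [5.5, -0.06, 2.79, 0.0, 0.0, 0.0, 0.2, 5.5, -0.05, 2.8, 0.0, 0.0, 0.0, 0.2, 5.5, -0.04, 2.79, 0.0, 0.0, 0.0, 0.2, 5.5, -0.03, 2.8, 0.0, 0.0, 0.0, 0.3, 5.5, -0.01, 2.79, 0.0, 0.0, 0.0, 0.2]
```

Emit:
move_arm --series '[5.5,-0.1,2.8,0,0,0,0.2,5.5,-0.1,2.8,0,0,0,0.2,5.5,-0.1,2.8,0,0,0,0.2,5.5,-0.1,2.8,0,0,0,0.2,5.5,-0.05,2.8,0,0,0,0.2]'

```text
time: 21.7
tool_pos: [0.4282, -0.0737, -0.0271]
tcp_rot: [3.141, 0.058, 0.001]
wrist_force: [0.1, 0.1, -0.8]
width: 0.652
grip_force: 21.5
```

Emit:
move_arm --series '[5.5,-0.05,2.8,0,0,0,0.2,5.5,-0.05,2.8,0,0,0,0.2,5.5,-0.05,2.8,0,0,0,0.2,5.5,0,2.8,0,0,0,0.3,5.5,0,2.75,0,0,0,0.2]'

```text
time: 22.32
tool_pos: [0.4308, -0.2132, -0.0271]
tcp_rot: [-3.141, -0.027, -0.0]
wrist_force: [0.3, 2.4, 1.6]
width: 0.648
grip_force: 21.7
```

Emit:
move_arm --series '[5.5,0,0,0,0,0,0,5.5,0,0,0,0,0,0]'

```text
time: 22.58
tool_pos: [0.4308, -0.2122, -0.0271]
tcp_rot: [3.141, 0.027, 0.0]
wrist_force: [-0.4, -0.6, 1.2]
width: 0.644
grip_force: 21.8
```

Run:
```python
from h import *
s,M,y=pose();t=s["tool_pos"];print(t,y,s["wrist_force"],s["grip_force"])
im=read_camera("wrist");c=calibration("wrist");h=cv2.cvtColor(im,cv2.COLOR_RGB2HSV)
m=((h[...,1]>75)&(h[...,0]<30))
for n,mm,z in(("panel",m,.016),("pad",(h[...,2]<60),0.)):
    for col in(240,280,320):
        v=np.where(mm[:,col])[0]
        if len(v): print(n,col,v.min(),(plane(c,[col,v.min()],z)*1000).round(1))
plan([(.4301,-.2125,t[2],1.0)],5.5,step=3)
```

```text
[ 0.43075878 -0.2121556  -0.02708529] 0.9875619312271011 [-0.37112707 -0.63243371  1.15391248] 21.798063218593597
panel 240 118 [[ 500.8 -197.    16. ]]
panel 280 118 [[ 501.  -211.4   16. ]]
panel 320 118 [[ 501.3 -225.8   16. ]]
pad 240 94 [[ 509.7 -195.3    0. ]]
pad 280 93 [[ 510.3 -211.2    0. ]]
pad 320 94 [[ 510.2 -227.1    0. ]]
CALL [5.5, -0.06, 0.07, 0.0, 0.0, 0.0, 0.0]
```

Emit:
move_arm --series '[7,0,0,0,0,0,0,7,0,0,0,0,0,0,7,0,0,-2,0,0,0,7,0,0,-6,0,0,0,7,0,0,-6,0,0,0]'

```text
time: 23.25
tool_pos: [0.4299, -0.2113, 0.1137]
tcp_rot: [-3.14, -0.029, 0.003]
wrist_force: [1.3, -0.0, -0.0]
width: 0.82
grip_force: 0.0
```

Run:
```python
from h import *
s,M,y=pose();print(s["tool_pos"],y);rects()
plan([(.43,-.212,.20,1),(.60,-.03,.25,94)],6)
```

```text
[ 0.42989938 -0.21133677  0.11367207] 1.0443094511895163
panel 432.2 -347.6 size 140.9 66.8 yaw 1.0
panel 430.2 -212.0 size 141.6 59.5 yaw 1.0
pad 429.9 -212.7 size 160.3 76.5 yaw 1.03
CALL [6.0, -0.23, -0.1, -3.85, 0.2, -0.3, 0.0, 6.0, -0.26, -0.12, -3.85, 0.2, -0.3, 0.0, 6.0, 1.73, -1.79, -0.5, 0.0, 0.0, -9.3, 6.0, 2.0, -1.49, -0.5, 0.0, 0.0, -9.3, 6.0, 2.21, -1.14, -0.5, 0.0, 0.0, -9.3]
CALL [6.0, 2.37, -0.77, -0.5, 0.0, 0.0, -9.3, 6.0, 2.46, -0.38, -0.5, 0.0, 0.0, -9.3, 6.0, 2.49, 0.03, -0.49, 0.0, 0.0, -9.3, 6.0, 2.45, 0.43, -0.5, 0.0, 0.0, -9.3, 6.0, 2.35, 0.82, -0.49, 0.0, 0.0, -9.3]
CALL [6.0, 2.19, 1.19, -0.5, 0.0, 0.0, -9.3, 6.0, 1.98, 1.53, -0.49, 0.0, 0.0, -9.3]
```

Both panels are square on their pads. Next I'll look at the shelf line from above.

Emit:
move_arm --series '[6,-0.1,0,-4.3,0,0,0,6,-0.1,0,-4.3,0,0,0,6,1.7,-1.8,-0.5,0,0,-9.3,6,2,-1.5,-0.5,0,0,-9.3,6,2.2,-1.15,-0.5,0,0,-9.3]'

```text
time: 23.92
tool_pos: [0.4796, -0.1565, 0.2139]
tcp_rot: [3.04, 0.793, 0.0]
wrist_force: [0.6, 0.0, 0.1]
width: 0.702
grip_force: 0.0
```

Emit:
move_arm --series '[6,2.4,-0.8,-0.5,0,0,-9.3,6,2.5,-0.4,-0.5,0,0,-9.3,6,2.5,0,-0.5,0,0,-9.3,6,2.45,0.45,-0.5,0,0,-9.3,6,2.35,0.8,-0.5,0,0,-9.3]'

```text
time: 24.55
tool_pos: [0.5648, -0.0644, 0.2386]
tcp_rot: [-2.479, -1.928, 0.001]
wrist_force: [-0.7, 0.9, -0.4]
width: 0.702
grip_force: 0.0
```

Emit:
move_arm --series '[6,2.2,1.2,-0.5,0,0,-9.3,6,2,1.5,-0.5,0,0,-9.3,6,0,0,0,0,0,0,6,0,0,0,0,0,0]'

```text
time: 25.05
tool_pos: [0.5977, -0.0288, 0.2483]
tcp_rot: [-2.144, -2.296, 0.002]
wrist_force: [0.3, 0.6, 0.0]
width: 0.698
grip_force: 0.0
```

Run:
```python
from h import *
s,M,y=pose();c=calibration("wrist");im=read_camera("wrist");cv2.imwrite("pics/w11.png",im[:,:,::-1]);print(s["tool_pos"],y)
h=cv2.cvtColor(im,cv2.COLOR_RGB2HSV);wood=((h[...,1]>75)&(h[...,0]<30)).astype(np.uint8)
u=proj(c,[[.6485,-.03,.06],[.655,-.12,.06],[.640,.06,.06]]);print(u)
mm=np.zeros_like(wood);P=proj(c,[[.69,-.185,.06],[.60,-.18,.06],[.605,.13,.06],[.70,.12,.06]])
print(P)
# dark pixels along line between shelf points, per-column/row: brightness min near predicted line
g=cv2.GaussianBlur(im[...,0],(3,3),0).astype(float);pts=[]
for yy in np.arange(-.15,.12,.01):
    xs=np.arange(.62,.68,.0005);uv=proj(c,np.c_[xs,0*xs+yy,0*xs+.06]).astype(np.float32)
    if (uv<2).any() or (uv[:,0]>557).any() or (uv[:,1]>417).any(): continue
    v=cv2.remap(g.astype(np.float32),uv[:,0].reshape(1,-1),uv[:,1].reshape(1,-1),1)[0]
    d=np.median(v)-v; w=np.clip(d-.5*d.max(),0,None); pts.append((yy,(w*xs).sum()/w.sum(),d.max()))
pts=np.array(pts);print(pts.round(4)[::3]); k=np.polyfit(pts[:,0],pts[:,1],1);print("line x =",k)
r=max(cv2.findContours(wood,cv2.RETR_EXTERNAL,cv2.CHAIN_APPROX_NONE)[0],key=cv2.contourArea);print(cv2.minAreaRect((plane(c,r[:,0],.06)[:,:2]*1000).astype(np.float32)))
```

```text
[ 0.59772624 -0.02883366  0.24830082] 93.92267236636131
[[326.98914365 184.82838491]
 [324.18773026 261.46672233]
 [328.23548719  96.3195526 ]]
[[347.28221497 312.28512629]
 [273.40728033 304.19004625]
 [299.30203827  15.19818546]
 [397.68861239  34.53648484]]
[[-1.50000e-01  6.59400e-01  8.04004e+01]
 [-1.20000e-01  6.57500e-01  8.42207e+01]
 [-9.00000e-02  6.55200e-01  8.40586e+01]
 [-6.00000e-02  6.53100e-01  8.89453e+01]
 [-3.00000e-02  6.50700e-01  9.00000e+01]
 [ 0.00000e+00  6.37500e-01  8.65117e+01]
 [ 3.00000e-02  6.46400e-01  9.15312e+01]
 [ 6.00000e-02  6.44400e-01  9.09512e+01]
 [ 9.00000e-02  6.42000e-01  9.09688e+01]]
line x = [-0.07854635  0.64706854]
((650.5075073242188, -29.84576416015625), (98.88172912597656, 317.1080627441406), 4.046041011810303)
```

The line points fit x = 0.6485 − 0.0725·y with one outlier, and the shelf measures 99×317 mm as it should. Now a close look over the figures.

Run:
```python
from h import *
plan([(.45,.25,.26,94)],6)
```

```text
CALL [6.0, 4.81, -2.14, -0.19, 0.0, 0.0, 0.0, 6.0, 4.81, -2.14, -0.19, 0.0, 0.0, 0.0, 6.0, 4.81, -2.14, -0.19, 0.0, 0.0, 0.0, 6.0, 4.81, -2.14, -0.19, 0.0, 0.0, 0.0, 6.0, 4.8, -2.13, -0.2, 0.0, 0.0, 0.0]
CALL [6.0, 4.81, -2.14, -0.19, -0.1, 0.0, -0.1]
```

Emit:
move_arm --series '[6,4.8,-2.1,-0.2,0,0,0,6,4.8,-2.1,-0.2,0,0,0,6,4.8,-2.1,-0.2,0,0,0,6,4.8,-2.1,-0.2,0,0,0,6,4.8,-2.1,-0.2,0,0,0]'

```text
time: 25.72
tool_pos: [0.4757, 0.2036, 0.2589]
tcp_rot: [2.145, 2.295, 0.0]
wrist_force: [0.6, 0.3, 0.1]
width: 0.704
grip_force: 0.0
```

Emit:
move_arm --series '[6,4.8,-2.1,-0.2,0,0,0,6,0,0,0,0,0,0,6,0,0,0,0,0,0]'

```text
time: 26.1
tool_pos: [0.4526, 0.2489, 0.2608]
tcp_rot: [2.142, 2.297, -0.001]
wrist_force: [-0.2, 0.6, 0.4]
width: 0.701
grip_force: 0.0
```

Run:
```python
from h import *
s,M,y=pose();c=calibration("wrist");im=read_camera("wrist")[:,:,::-1].copy();cv2.imwrite("pics/w12.png",im);print(s["tool_pos"],y)
np.save("w12.npy",np.array([c],dtype=object))
im=cv2.convertScaleAbs(im,alpha=1.4)
a=np.linspace(0,2*np.pi,60)
for x,yy in((.485,.252),(.483,.345),(.375,.346)):
    for r,z,col in((.026,.0,(255,0,0)),(.021,.07,(0,255,0)),(.002,.103,(0,0,255))):
        for u in proj(c,np.c_[x+r*np.cos(a),yy+r*np.sin(a),0*a+z]):
            if 0<u[0]<559 and 0<u[1]<419: im[int(u[1]+.5),int(u[0]+.5)]=col
cv2.imwrite("pics/w12m.png",cv2.resize(im[0:420],None,fx=1.4,fy=1.4,interpolation=cv2.INTER_NEAREST))
```

```text
[0.45256552 0.24885859 0.26079584] 93.9797064075392
```

View pics/w12m.png

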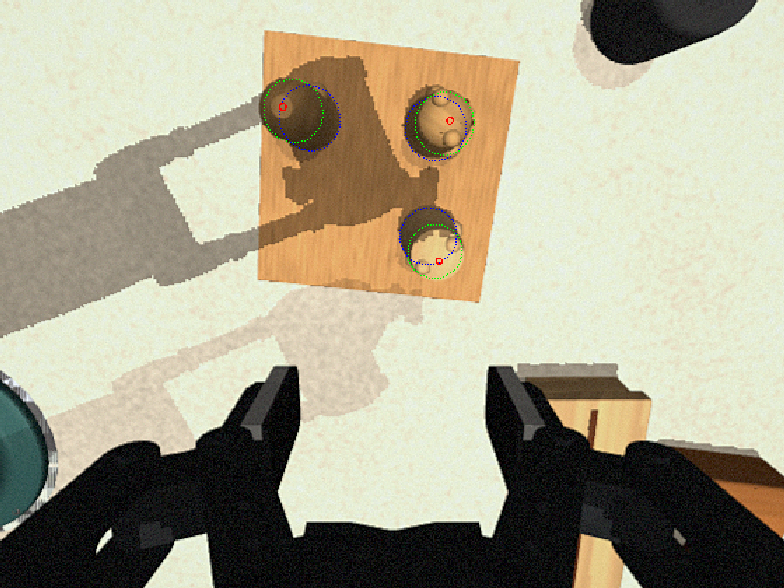

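The overlay shows the predicted foot and head circles on all three figures to within 2 to 3 mm: man's top at (436,255), tufted animal at (446,120), gnome tip at (283,102). I'll pick the man first.

Run:
```python
from h import *
plan([(.485,.2535,.14,94.2),(.485,.2535,.025,94.2)],6)
```

```text
CALL [6.0, 0.1, 1.08, 4.03, 0.0, 0.0, -0.1, 6.0, 0.09, 1.08, 4.02, 0.0, 0.0, -0.1, 6.0, 0.09, 1.08, 4.03, 0.0, 0.0, -0.1, 6.0, 0.01, 0.0, 5.75, 0.0, 0.0, 0.0, 6.0, 0.0, 0.0, 5.75, 0.0, 0.0, 0.0]
```

Emit:
move_arm --series '[6,0.1,1.1,4,0,0,0,6,0.1,1.1,4,0,0,0,6,0.1,1.05,4,0,0,0,6,0,0,3,0,0,0,6,0,0,3,0,0,0]' --grip_force 30

```text
time: 26.78
tool_pos: [0.4857, 0.2529, 0.0795]
tcp_rot: [2.146, 2.294, -0.001]
wrist_force: [-0.1, -0.2, 0.1]
width: 0.701
grip_force: 0.0
```

Emit:
move_arm --series '[6,0,0,3,0,0,0,6,0,0,2.5,0,0,0,6,0,0,0,0,0,0]'

```text
time: 27.15
tool_pos: [0.4833, 0.2523, 0.0235]
tcp_rot: [-2.144, -2.293, 0.008]
wrist_force: [-0.2, 0.9, 0.2]
width: 0.701
grip_force: 0.0
```

Emit:
move_arm --series '[2,0,0,0,0,0,0,2,0,0,0,0,0,0,2,0,0,0,0,0,0,2,0,0,0,0,0,0]'

```text
time: 27.65
tool_pos: [0.4856, 0.2554, 0.027]
tcp_rot: [2.142, 2.297, 0.003]
wrist_force: [0.4, -0.8, 2.5]
width: 0.479
grip_force: 30.5
```

Run:
```python
from h import *
s,M,y=pose();t=s["tool_pos"];print(t,y,s["width"],s["grip_force"],s["wrist_force"])
z=t[2]
plan([(t[0],t[1],z+.10,94.2),(.6555,-.096,z+.10,94.2),(.6555,-.096,z+.066,94.2)],2)
```

```text
[0.48563643 0.25535526 0.02696025] 94.01908664303434 0.4787926147473592 30.45912679284811 [ 0.3549395  -0.75514659  2.54170568]
CALL [2.0, 0.0, 0.01, -5.0, 0.1, 0.0, -0.1, 2.0, 0.01, 0.0, -5.0, 0.0, 0.0, -0.1, 2.0, -5.18, 2.05, 0.0, 0.0, 0.0, 0.0, 2.0, -5.19, 2.05, 0.0, 0.0, 0.0, 0.0, 2.0, -5.18, 2.05, 0.0, 0.0, 0.0, 0.0]
CALL [2.0, -5.19, 2.05, 0.0, 0.0, 0.0, 0.0, 2.0, -5.18, 2.05, -0.01, 0.0, 0.0, 0.0, 2.0, -5.19, 2.05, 0.0, 0.0, 0.0, 0.0, 2.0, -5.18, 2.05, -0.01, 0.0, 0.0, 0.0, 2.0, -0.01, 0.0, 3.4, 0.0, 0.0, 0.0]
```

Emit:
move_arm --series '[2,0,0,-5,0,0,0,2,0,0,-5,0,0,-0.1,2,-5.2,2.05,0,0,0,0,2,-5.2,2.05,0,0,0,0,2,-5.2,2.05,0,0,0,0]'

```text
time: 28.28
tool_pos: [0.5579, 0.1027, 0.1264]
tcp_rot: [2.139, 2.3, 0.001]
wrist_force: [0.6, 1.2, -1.2]
width: 0.479
grip_force: 31.2
```

Emit:
move_arm --series '[2,-5.2,2.05,0,0,0,0,2,-5.2,2.05,0,0,0,0,2,-5.15,2.05,0,0,0,0,2,-5.15,2.05,0,0,0,0,2,0,0,0,0,0,0]'

```text
time: 28.9
tool_pos: [0.6554, -0.1006, 0.1259]
tcp_rot: [2.144, 2.294, -0.0]
wrist_force: [-0.1, 0.2, -1.2]
width: 0.476
grip_force: 31.3
```

Emit:
move_arm --series '[2,0,0,0,0,0,0]'

```text
time: 29.02
tool_pos: [0.6534, -0.0966, 0.1254]
tcp_rot: [-2.14, -2.298, 0.001]
wrist_force: [-0.0, 1.4, -1.8]
width: 0.477
grip_force: 31.3
```

Run:
```python
from h import *
s,M,y=pose();t=s["tool_pos"];print(t,y,s["width"],s["wrist_force"])
plan([(.6555,-.096,.095,94.2)],2)
```

```text
[ 0.65341915 -0.09661148  0.12544059] 94.06563425793452 0.4770941240837683 [-0.04017852  1.4156022  -1.7556364 ]
CALL [2.0, 0.04, 0.22, 3.04, -0.1, 0.0, -0.1]
```

Emit:
move_arm --series '[2,0,0.1,2,0,0,0,2,0,0,1.2,0,0,0,2,0,0,0,0,0,0,2,0,0,0,0,0,0]'

```text
time: 29.52
tool_pos: [0.6549, -0.0962, 0.0938]
tcp_rot: [-2.139, -2.3, 0.0]
wrist_force: [0.2, 0.1, -1.0]
width: 0.473
grip_force: 31.2
```

Run:
```python
from h import *
s,M,y=pose();t=s["tool_pos"];print(t,y,s["width"],s["wrist_force"])
plan([(.6555,-.096,.087,94.2)],2)
```

```text
[ 0.65489465 -0.09621933  0.09375954] 94.14672170062265 0.47258092973065685 [ 0.24702545  0.09302901 -0.98942203]
CALL [2.0, 0.02, 0.06, 0.68, 0.0, 0.0, -0.1]
```

Emit:
move_arm --series '[2,0,0.05,0.4,0,0,0,2,0,0,0.2,0,0,0,2,0,0,0,0,0,0]'

```text
time: 29.9
tool_pos: [0.6554, -0.0967, 0.0878]
tcp_rot: [-2.14, -2.299, 0.0]
wrist_force: [-0.3, 0.0, -0.7]
width: 0.479
grip_force: 31.3
```

Emit:
move_arm --series '[2,0,0,0.1,0,0,0,2,0,0,0.1,0,0,0,2,0,0,0,0,0,0]'

```text
time: 30.28
tool_pos: [0.6557, -0.0969, 0.087]
tcp_rot: [2.14, 2.299, 0.0]
wrist_force: [-2.4, 0.3, 4.5]
width: 0.473
grip_force: 31.8
```

The figure is standing on the shelf. I'll release, rise and go to the next one.

Emit:
move_arm --series '[6,0,0,0,0,0,0,6,0,0,0,0,0,0,6,0,0,0,0,0,0,6,0,0,-4,0,0,0,6,0,0,-5,0,0,0]'

```text
time: 30.9
tool_pos: [0.654, -0.0964, 0.1746]
tcp_rot: [-2.138, -2.297, 0.004]
wrist_force: [1.0, -0.2, -0.6]
width: 0.702
grip_force: 0.0
```

Run:
```python
from h import *
s,M,y=pose();t=s["tool_pos"];print(t,y,s["width"],s["wrist_force"])
plan([(t[0],t[1],.19,94.2),(.4825,.345,.19,94.2),(.4825,.345,.025,94.2)],6)
```

```text
[ 0.6539893  -0.09638271  0.17457364] 94.10680380512973 0.7018645955254238 [ 0.9708537  -0.18864543 -0.5645779 ]
CALL [6.0, 0.0, -0.01, -1.54, -0.2, -0.1, -0.1, 6.0, 5.66, -1.73, 0.0, 0.0, 0.0, 0.0, 6.0, 5.66, -1.73, 0.0, 0.0, 0.0, 0.0, 6.0, 5.66, -1.73, 0.0, 0.0, 0.0, 0.0, 6.0, 5.66, -1.73, 0.0, 0.0, 0.0, 0.0]
CALL [6.0, 5.66, -1.74, 0.0, 0.0, 0.0, 0.0, 6.0, 5.66, -1.73, -0.01, 0.0, 0.0, 0.0, 6.0, 5.66, -1.74, 0.0, 0.0, 0.0, 0.0, 6.0, 5.66, -1.73, -0.01, 0.0, 0.0, 0.0, 6.0, 0.0, 0.0, 5.5, 0.0, 0.0, 0.0]
CALL [6.0, 0.0, 0.01, 5.5, 0.0, 0.0, 0.0, 6.0, 0.01, 0.0, 5.5, 0.0, 0.0, 0.0]
```

Emit:
move_arm --series '[6,0,0,-1.5,0,0,0,6,5.65,-1.75,0,0,0,0,6,5.65,-1.75,0,0,0,0,6,5.65,-1.75,0,0,0,0,6,5.65,-1.75,0,0,0,0]'

```text
time: 31.52
tool_pos: [0.5681, 0.1251, 0.1899]
tcp_rot: [-2.14, -2.299, 0.001]
wrist_force: [0.4, 0.0, 0.8]
width: 0.699
grip_force: 0.0
```

Emit:
move_arm --series '[6,5.65,-1.75,0,0,0,0,6,5.65,-1.7,0,0,0,0,6,5.7,-1.7,0,0,0,0,6,5.7,-1.7,0,0,0,0,6,0,0,0,0,0,0]'

```text
time: 32.15
tool_pos: [0.4825, 0.3486, 0.1899]
tcp_rot: [-2.133, -2.305, 0.001]
wrist_force: [-0.7, -0.2, -0.4]
width: 0.703
grip_force: 0.0
```

Run:
```python
from h import *
s,M,y=pose();t=s["tool_pos"];print(t,y)
plan([(.4825,.345,.026,94.2)],6)
```

```text
[0.48253724 0.34862849 0.18986894] 94.42618877802143
CALL [6.0, -0.12, 0.0, 5.46, 0.0, 0.0, 0.1, 6.0, -0.12, 0.0, 5.46, 0.0, 0.0, 0.1, 6.0, -0.13, -0.01, 5.47, -0.1, 0.0, 0.0]
```

Emit:
move_arm --series '[6,-0.1,0,5.5,0,0,0,6,-0.1,0,5.5,0,0,0,6,0,0,5.4,0,0,0,6,0,0,0,0,0,0,2,0,0,0,0,0,0]'

```text
time: 32.78
tool_pos: [0.4861, 0.3432, 0.0283]
tcp_rot: [2.141, 2.299, 0.002]
wrist_force: [-0.6, -1.3, 1.5]
width: 0.506
grip_force: 0.5
```

Emit:
move_arm --series '[2,0,0,0,0,0,0,2,0,0,0,0,0,0,2,0,0,0,0,0,0]'

```text
time: 33.15
tool_pos: [0.4863, 0.344, 0.0288]
tcp_rot: [2.14, 2.299, 0.005]
wrist_force: [-0.5, -0.2, 3.4]
width: 0.452
grip_force: 30.7
```

Run:
```python
from h import *
s,M,y=pose();t=s["tool_pos"];print(t,y,s["width"],s["grip_force"],s["wrist_force"])
z=t[2]
plan([(t[0],t[1],z+.10,94.2),(.6505,-.028,z+.10,94.2)],2)
```

```text
[0.48630496 0.34400961 0.02883152] 94.11653943310839 0.45214231378300584 30.7140426262049 [-0.47667143 -0.19004356  3.4482515 ]
CALL [2.0, 0.01, 0.01, -5.0, 0.1, 0.0, 0.0, 2.0, 0.0, 0.01, -5.0, 0.1, -0.1, -0.1, 2.0, -5.47, 1.95, 0.0, 0.0, 0.0, 0.0, 2.0, -5.47, 1.95, 0.0, 0.0, 0.0, 0.0, 2.0, -5.47, 1.95, 0.0, 0.0, 0.0, 0.0]
CALL [2.0, -5.47, 1.95, 0.0, 0.0, 0.0, 0.0, 2.0, -5.47, 1.95, 0.0, 0.0, 0.0, 0.0, 2.0, -5.48, 1.95, 0.0, 0.0, 0.0, 0.0, 2.0, -5.47, 1.94, 0.0, 0.0, 0.0, 0.0]
```

Emit:
move_arm --series '[2,0,0,-5,0,0,0,2,0,0,-5,0,0,0,2,-5.45,1.95,0,0,0,0,2,-5.45,1.95,0,0,0,0,2,-5.45,1.95,0,0,0,0]'

```text
time: 33.78
tool_pos: [0.5557, 0.1832, 0.1277]
tcp_rot: [2.139, 2.3, 0.002]
wrist_force: [0.4, -0.1, -0.8]
width: 0.453
grip_force: 30.3
```

Emit:
move_arm --series '[2,-5.45,1.95,0,0,0,0,2,-5.45,1.95,0,0,0,0,2,-5.4,1.95,0,0,0,0,2,-3,1.5,0,0,0,0,2,-1.4,0.4,0,0,0,0]'

```text
time: 34.4
tool_pos: [0.6479, -0.0183, 0.1272]
tcp_rot: [2.142, 2.297, 0.0]
wrist_force: [0.4, -0.2, -1.3]
width: 0.451
grip_force: 30.2
```

Emit:
move_arm --series '[2,0,0,0,0,0,0,2,0,0,0,0,0,0]'

```text
time: 34.65
tool_pos: [0.6465, -0.0152, 0.1268]
tcp_rot: [-2.139, -2.3, 0.0]
wrist_force: [-0.6, -0.3, -1.9]
width: 0.446
grip_force: 30.2
```

Run:
```python
from h import *
s,M,y=pose();t=s["tool_pos"];print(t,y,s["width"],s["wrist_force"])
plan([(.6505,-.028,.095,94.2)],2)
```

```text
[ 0.64647209 -0.01515007  0.12684226] 94.16695435306492 0.4462614689919595 [-0.60181043 -0.29493425 -1.93424336]
CALL [2.0, -1.31, 0.31, 3.18, 0.0, 0.0, 0.0]
```

Emit:
move_arm --series '[2,-0.7,0.15,1,0,0,0,2,-0.6,0.15,1,0,0,0,2,0,0,0.9,0,0,0,2,0,0,0.3,0,0,0,2,0,0,0,0,0,0]'

```text
time: 35.28
tool_pos: [0.6508, -0.0292, 0.0944]
tcp_rot: [-2.14, -2.299, 0.001]
wrist_force: [-0.3, -0.1, -1.7]
width: 0.452
grip_force: 30.2
```

Run:
```python
from h import *
s,M,y=pose();t=s["tool_pos"];print(t,y,s["width"],s["wrist_force"])
plan([(.6505,-.028,.0888,94.2)],2)
```

```text
[ 0.65079483 -0.02920465  0.09438488] 94.10907640930358 0.4515487976037632 [-0.33123003 -0.05689393 -1.70149088]
CALL [2.0, 0.12, -0.02, 0.56, -0.1, 0.0, -0.1]
```

Emit:
move_arm --series '[2,0,0,0.3,0,0,0,2,0,0,0.2,0,0,0,2,0,0,0,0,0,0,2,0,0,0.1,0,0,0,2,0,0,0,0,0,0]'

```text
time: 35.9
tool_pos: [0.6512, -0.0293, 0.0891]
tcp_rot: [2.14, 2.299, 0.0]
wrist_force: [-0.4, 0.3, -1.5]
width: 0.449
grip_force: 30.2
```

Emit:
move_arm --series '[2,0,0,0.1,0,0,0,2,0,0,0,0,0,0]'

```text
time: 36.15
tool_pos: [0.6514, -0.0294, 0.0889]
tcp_rot: [2.14, 2.299, 0.0]
wrist_force: [-2.0, -0.4, 4.9]
width: 0.453
grip_force: 30.9
```

Emit:
move_arm --series '[6,0,0,0,0,0,0,6,0,0,0,0,0,0,6,0,0,0,0,0,0,6,0,0,-4,0,0,0,6,0,0,-5,0,0,0]'

```text
time: 36.78
tool_pos: [0.6497, -0.0292, 0.1767]
tcp_rot: [-2.138, -2.297, 0.004]
wrist_force: [0.6, -0.1, 0.4]
width: 0.696
grip_force: 0.0
```

Run:
```python
from h import *
s,M,y=pose();t=s["tool_pos"];print(t,y,s["width"],s["wrist_force"])
plan([(t[0],t[1],.19,94.2),(.375,.346,.19,94.2),(.375,.346,.027,94.2)],6)
```

```text
[ 0.64965032 -0.02916358  0.17667968] 94.10906347916004 0.6962348531128707 [ 0.55295609 -0.13636211  0.43968684]
CALL [6.0, 0.0, -0.01, -1.33, -0.2, 0.0, -0.1, 6.0, 4.93, -3.08, 0.01, 0.0, 0.0, 0.0, 6.0, 4.93, -3.08, 0.01, 0.0, 0.0, 0.0, 6.0, 4.93, -3.08, 0.0, 0.0, 0.0, 0.0, 6.0, 4.93, -3.08, 0.01, 0.0, 0.0, 0.0]
CALL [6.0, 4.93, -3.08, 0.0, 0.0, 0.0, 0.0, 6.0, 4.93, -3.08, 0.01, 0.0, 0.0, 0.0, 6.0, 4.93, -3.08, 0.0, 0.0, 0.0, 0.0, 6.0, 4.92, -3.07, 0.01, 0.0, 0.0, 0.0, 6.0, 0.0, 0.0, 5.43, 0.0, 0.0, 0.0]
CALL [6.0, 0.0, 0.0, 5.43, 0.0, 0.0, 0.0, 6.0, -0.01, 0.01, 5.44, 0.0, 0.0, 0.0]
```

Emit:
move_arm --series '[6,0,0,-1.3,0,0,0,6,4.9,-3.05,0,0,0,0,6,4.9,-3.05,0,0,0,0,6,4.9,-3.05,0,0,0,0,6,4.9,-3.05,0,0,0,0]'

```text
time: 37.4
tool_pos: [0.5136, 0.1586, 0.1898]
tcp_rot: [-2.14, -2.298, 0.001]
wrist_force: [0.5, 0.1, 0.4]
width: 0.703
grip_force: 0.0
```

Emit:
move_arm --series '[6,4.9,-3.05,0,0,0,0,6,4.9,-3.1,0,0,0,0,6,4.9,-3.1,0,0,0,0,6,4.9,-3.1,0,0,0,0,6,0,0,0,0,0,0]'

```text
time: 38.02
tool_pos: [0.3753, 0.3464, 0.19]
tcp_rot: [-2.133, -2.305, 0.002]
wrist_force: [0.4, -0.3, -0.7]
width: 0.704
grip_force: 0.0
```

Emit:
move_arm --series '[6,0,0,0,0,0,0,6,0,0,0,0,0,0]'

```text
time: 38.28
tool_pos: [0.3788, 0.343, 0.1905]
tcp_rot: [2.142, 2.298, -0.001]
wrist_force: [-0.9, 0.1, -0.5]
width: 0.701
grip_force: 0.0
```

Run:
```python
from h import *
s,M,y=pose();t=s["tool_pos"];print(t,y)
plan([(.3755,.346,.027,94.2)],6)
```

```text
[0.37882758 0.34297696 0.19050824] 94.01484954660994
CALL [6.0, 0.11, -0.1, 5.45, 0.0, 0.0, -0.1, 6.0, 0.11, -0.1, 5.45, 0.0, 0.0, 0.0, 6.0, 0.12, -0.1, 5.45, 0.0, 0.0, -0.1]
```

Emit:
move_arm --series '[6,0.15,-0.15,5.4,0,0,0,6,0.15,-0.15,5.4,0,0,0,6,0,0,5.4,0,0,0,6,0,0,0,0,0,0,2,0,0,0,0,0,0]'

```text
time: 38.9
tool_pos: [0.3766, 0.3471, 0.0305]
tcp_rot: [2.142, 2.298, 0.003]
wrist_force: [-2.9, -0.6, 2.1]
width: 0.505
grip_force: 0.6
```

Emit:
move_arm --series '[2,0,0,0,0,0,0,2,0,0,0,0,0,0,2,0,0,0,0,0,0]'

```text
time: 39.28
tool_pos: [0.3764, 0.348, 0.0309]
tcp_rot: [2.14, 2.299, 0.006]
wrist_force: [-1.2, -0.5, 6.4]
width: 0.455
grip_force: 32.6
```

Run:
```python
from h import *
s,M,y=pose();t=s["tool_pos"];print(t,y,s["width"],s["grip_force"],s["wrist_force"])
z=t[2]
plan([(t[0],t[1],z+.10,94.2),(.6443,.055,z+.10,94.2)],2)
```

```text
[0.37636234 0.34798328 0.03093103] 94.11877551498696 0.45498434719168174 32.557871131575666 [-1.23154039 -0.5459446   6.38722367]
CALL [2.0, 0.01, 0.02, -5.0, 0.1, -0.1, 0.0, 2.0, 0.0, 0.0, -5.0, 0.1, 0.0, -0.1, 2.0, -4.46, 3.51, 0.0, 0.0, 0.0, 0.0, 2.0, -4.45, 3.51, 0.0, 0.0, 0.0, 0.0, 2.0, -4.46, 3.51, 0.0, 0.0, 0.0, 0.0]
CALL [2.0, -4.45, 3.51, 0.0, 0.0, 0.0, 0.0, 2.0, -4.46, 3.51, -0.01, 0.0, 0.0, 0.0, 2.0, -4.45, 3.51, 0.0, 0.0, 0.0, 0.0, 2.0, -4.46, 3.51, -0.01, 0.0, 0.0, 0.0]
```

Emit:
move_arm --series '[2,0,0,-5,0,0,0,2,0,0,-5,0,0,0,2,-4.45,3.5,0,0,0,0,2,-4.45,3.5,0,0,0,0,2,-4.45,3.5,0,0,0,0]'

```text
time: 39.9
tool_pos: [0.4902, 0.2203, 0.1296]
tcp_rot: [2.139, 2.301, 0.002]
wrist_force: [0.6, 1.2, -1.4]
width: 0.455
grip_force: 32.4
```

Emit:
move_arm --series '[2,-4.45,3.5,0,0,0,0,2,-4.45,3.5,0,0,0,0,2,-4.45,3.5,0,0,0,0,2,-3,2.3,0,0,0,0,2,-1.4,1.2,0,0,0,0]'

```text
time: 40.52
tool_pos: [0.6426, 0.0526, 0.1289]
tcp_rot: [-2.143, -2.298, 0.0]
wrist_force: [-0.1, 0.4, -2.2]
width: 0.458
grip_force: 32.4
```

Emit:
move_arm --series '[2,0,0,0,0,0,0,2,0,0,0,0,0,0]'

```text
time: 40.78
tool_pos: [0.6405, 0.0554, 0.1287]
tcp_rot: [-2.138, -2.3, 0.001]
wrist_force: [-0.7, -0.9, -2.0]
width: 0.457
grip_force: 32.4
```

Run:
```python
from h import *
s,M,y=pose();t=s["tool_pos"];print(t,y,s["width"],s["wrist_force"])
plan([(.6456,.040,.097,94.2)],2)
```

```text
[0.64046929 0.05544108 0.12866003] 94.1615180998098 0.45692259418546793 [-0.70065756 -0.89629846 -2.00864608]
CALL [2.0, -1.58, 0.4, 3.16, -0.1, 0.0, 0.0]
```

Emit:
move_arm --series '[2,-0.8,0.2,1,0,0,0,2,-0.7,0.15,1,0,0,0,2,0,0,0.8,0,0,0,2,0,0,0.3,0,0,0,2,0,0,0,0,0,0]'

```text
time: 41.4
tool_pos: [0.6459, 0.0396, 0.0974]
tcp_rot: [-2.14, -2.299, 0.001]
wrist_force: [0.5, -0.1, -1.1]
width: 0.457
grip_force: 32.4
```

Run:
```python
from h import *
s,M,y=pose();t=s["tool_pos"];print(t,y,s["width"],s["wrist_force"])
plan([(.6456,.040,.0910,94.2)],2)
```

```text
[0.64587251 0.03959045 0.09743412] 94.10953682754278 0.4572748845923376 [ 0.4663527  -0.07247868 -1.06989666]
CALL [2.0, 0.04, -0.02, 0.64, 0.0, 0.0, -0.1]
```

Emit:
move_arm --series '[2,0,0,0.3,0,0,0,2,0,0,0.2,0,0,0,2,0,0,0,0,0,0,2,0,0,0.1,0,0,0,2,0,0,0,0,0,0]'

```text
time: 42.02
tool_pos: [0.6462, 0.0395, 0.0919]
tcp_rot: [-2.14, -2.3, 0.0]
wrist_force: [0.1, -0.3, -1.6]
width: 0.459
grip_force: 32.4
```

Emit:
move_arm --series '[2,0,0,0.1,0,0,0,2,0,0,0,0,0,0]'

```text
time: 42.28
tool_pos: [0.6464, 0.0395, 0.0912]
tcp_rot: [2.14, 2.299, 0.0]
wrist_force: [-0.4, -0.1, -0.2]
width: 0.46
grip_force: 32.4
```

Emit:
move_arm --series '[2,0,0,0.1,0,0,0,2,0,0,0,0,0,0]'

```text
time: 42.52
tool_pos: [0.6464, 0.0394, 0.091]
tcp_rot: [2.14, 2.299, 0.0]
wrist_force: [-2.4, -1.4, 5.9]
width: 0.456
grip_force: 33.0
```

Emit:
move_arm --series '[6,0,0,0,0,0,0,6,0,0,0,0,0,0,6,0,0,0,0,0,0,6,0,0,-4,0,0,0,6,0,0,-5,0,0,0]'

```text
time: 43.15
tool_pos: [0.6447, 0.0395, 0.1786]
tcp_rot: [-2.138, -2.297, 0.005]
wrist_force: [0.9, 0.3, 0.5]
width: 0.698
grip_force: 0.0
```

Emit:
move_arm --series '[6,0,0,-5,0,0,0,6,5,-2,-2,0,0,0,6,5,-3,-1,0,0,0,6,5,-3,0,0,0,0,6,5,-3,0,0,0,0]'

```text
time: 43.78
tool_pos: [0.5212, 0.2324, 0.2602]
tcp_rot: [2.141, 2.299, 0.001]
wrist_force: [0.1, 0.5, -0.0]
width: 0.702
grip_force: 0.0
```

Emit:
move_arm --series '[6,5,0,0,0,0,0,6,5,0,0,0,0,0,6,0,0,0,0,0,0,6,0,0,0,0,0,0]'

```text
time: 44.28
tool_pos: [0.5148, 0.3307, 0.2595]
tcp_rot: [2.139, 2.3, -0.002]
wrist_force: [-0.3, -0.1, -0.8]
width: 0.699
grip_force: 0.0
```

Run:
```python
from h import *
s,M,y=pose();print(s["tool_pos"],s["time"])
rects("top","pics/top9.png")
T=cv2.imread("pics/top9.png");ct=calibration("top");h=cv2.cvtColor(T,cv2.COLOR_BGR2HSV)
wood=((h[...,1]>75)&(h[...,0]<30)).astype(np.uint8)*255
for k in cv2.findContours(wood,cv2.RETR_EXTERNAL,cv2.CHAIN_APPROX_NONE)[0]:
    if cv2.contourArea(k)>500:
        r=cv2.minAreaRect((plane(ct,k[:,0],.016)[:,:2]*1000).astype(np.float32));print("wood",np.round(r[0]),np.round(r[1],1),round(r[2],1))
S=read_camera("scene");T0=T
cv2.imwrite("pics/s9.png",S[:,:,::-1])
# scene diff vs start: blobs of the three figures on the shelf -> tips
d=cv2.absdiff(S[:,:,::-1],cv2.imread("pics/scene0.png")).max(2);cs=calibration("scene")
m=(d>40).astype(np.uint8)*255
m=cv2.morphologyEx(m,cv2.MORPH_OPEN,np.ones((3,3),np.uint8))
for x,yy in((.6555,-.0969),(.6506,-.0294),(.6456,.0395)):
    a=proj(cs,[[x,yy,.06],[x,yy,.163]]);print("expect foot/top",a.round(0).tolist())
for k in cv2.findContours(m,cv2.RETR_EXTERNAL,cv2.CHAIN_APPROX_NONE)[0]:
    if cv2.contourArea(k)>150: print(cv2.boundingRect(k))
```

```text
[0.51479237 0.33065815 0.2595207 ] 44.275
panel 431.0 -347.3 size 145.3 62.8 yaw 1.89
panel 456.7 -212.1 size 139.7 62.1 yaw 1.02
pad 432.2 -210.7 size 160.3 75.8 yaw 1.24
pad 433.1 -350.9 size 160.5 76.1 yaw 0.55
wood [ 319. -625.] [194.7 207.8] 85.6
wood [ 431. -347.] [145.3  62.8] 1.9
wood [438. 300.] [208.2 206.9] 88.0
wood [ 457. -212.] [139.7  62.1] 1.0
wood [ 639. -292.] [103.  100.4] 88.5
wood [658. -30.] [106.4 330.1] 4.4
wood [802. -72.] [254.  124.8] 87.9
wood [931.  25.] [1745.   593.7] 87.7
expect foot/top [[225.0, 216.0], [222.0, 185.0]]
expect foot/top [[244.0, 226.0], [242.0, 195.0]]
expect foot/top [[264.0, 237.0], [263.0, 205.0]]
(326, 273, 23, 34)
(388, 253, 13, 29)
(358, 236, 20, 30)
(407, 228, 24, 39)
(302, 201, 42, 34)
(216, 171, 87, 70)
(342, 157, 53, 29)
(206, 155, 38, 23)
(272, 115, 87, 34)
(230, 109, 33, 14)
(396, 108, 74, 194)
(349, 105, 20, 24)
(205, 18, 33, 32)
(427, 0, 52, 13)
(403, 0, 87, 106)
(346, 0, 39, 74)
```

One panel has been knocked about 26 mm along x, off its pad, as the task warned. I'll go back and slide it home.

Run:
```python
from h import *
plan([(.45,-.205,.20,1)],7)
```

```text
CALL [7.0, -5.29, -1.03, 0.6, 0.0, 0.0, 9.3, 7.0, -5.38, -0.16, 0.6, 0.0, 0.0, 9.3, 7.0, -5.34, 0.71, 0.6, 0.0, 0.0, 9.3, 7.0, -5.15, 1.57, 0.6, 0.0, 0.0, 9.3, 7.0, -4.83, 2.38, 0.6, 0.0, 0.0, 9.3]
CALL [7.0, -4.39, 3.13, 0.6, 0.0, 0.0, 9.3, 7.0, -3.82, 3.8, 0.6, 0.0, 0.0, 9.3, 7.0, -3.16, 4.36, 0.6, 0.0, 0.0, 9.3, 7.0, -2.42, 4.82, 0.61, 0.0, 0.0, 9.3, 7.0, -1.6, 5.14, 0.6, 0.0, 0.0, 9.4]
```

Emit:
move_arm --series '[7,-5.3,-1,0.6,0,0,9.3,7,-5.4,-0.15,0.6,0,0,9.3,7,-5.35,0.7,0.6,0,0,9.3,7,-5.15,1.55,0.6,0,0,9.3,7,-4.8,2.4,0.6,0,0,9.3]'

```text
time: 45.0
tool_pos: [0.4825, 0.0605, 0.23]
tcp_rot: [2.878, 1.257, 0.001]
wrist_force: [1.0, 0.7, -0.1]
width: 0.82
grip_force: 0.0
```

Emit:
move_arm --series '[7,-4.4,3.1,0.6,0,0,9.3,7,-3.8,3.8,0.6,0,0,9.3,7,-3.15,4.35,0.6,0,0,9.3,7,-2.4,4.8,0.6,0,0,9.3,7,-1.6,5.15,0.6,0,0,9.3]'

```text
time: 45.62
tool_pos: [0.4496, -0.2063, 0.2002]
tcp_rot: [3.141, 0.018, 0.002]
wrist_force: [0.6, 1.1, -0.8]
width: 0.82
grip_force: 0.0
```

Emit:
move_arm --series '[7,0,0,0,0,0,0,7,0,0,0,0,0,0]'

```text
time: 45.88
tool_pos: [0.4501, -0.2041, 0.2]
tcp_rot: [-3.141, -0.028, -0.0]
wrist_force: [0.1, 0.1, -0.0]
width: 0.821
grip_force: 0.0
```

Run:
```python
from h import *
s,M,y=pose();print(s["tool_pos"],y)
rects("wrist","pics/w20.png")
plan([(.4555,-.2125,.10,1),(.4555,-.2125,-.0262,1)],7)
```

```text
[ 0.45011754 -0.20408675  0.19999131] 1.0093658539987362
panel 433.2 -349.2 size 141.1 65.6 yaw 0.97
panel 457.5 -213.0 size 138.7 62.2 yaw 0.8
pad 433.1 -352.4 size 158.1 76.3 yaw 0.94
pad 431.1 -212.7 size 159.2 75.6 yaw 0.74
CALL [7.0, 0.24, 0.46, 5.0, 0.0, 0.0, 0.1, 7.0, 0.25, 0.46, 5.01, 0.0, 0.0, 0.0, 7.0, 0.0, 0.0, 4.21, 0.0, 0.0, 0.0, 7.0, 0.0, 0.0, 4.2, 0.0, 0.0, 0.0, 7.0, -0.01, 0.01, 4.21, 0.0, 0.0, 0.0]
```

Emit:
move_arm --series '[7.4,0.25,0.45,5,0,0,0,7.4,0.25,0.45,5,0,0,0,7.4,0,0,4.2,0,0,0,7.4,0,0,4,0,0,0,7.4,0,0,3,0,0,0]' --grip_force 20

```text
time: 46.55
tool_pos: [0.4557, -0.2106, -0.0135]
tcp_rot: [-3.141, -0.035, 0.001]
wrist_force: [0.5, -0.3, -0.3]
width: 0.864
grip_force: 0.0
```

Emit:
move_arm --series '[7.4,0,0,0.8,0,0,0,7.4,0,0,0.5,0,0,0,7.4,0,0,0,0,0,0]'

```text
time: 46.92
tool_pos: [0.4571, -0.2126, -0.024]
tcp_rot: [3.141, 0.032, 0.003]
wrist_force: [0.2, 1.0, 0.1]
width: 0.863
grip_force: 0.0
```

Emit:
move_arm --series '[5.5,0,0,0,0,0,0,5.5,0,0,0,0,0,0,5.5,0,0,0,0,0,0,5.5,0,0,0,0,0,0]'

```text
time: 47.42
tool_pos: [0.4572, -0.213, -0.0236]
tcp_rot: [3.14, 0.03, 0.004]
wrist_force: [-0.9, 1.2, 6.1]
width: 0.648
grip_force: 21.0
```

Run:
```python
from h import *
s,M,y=pose();t=s["tool_pos"];print(t,y,s["width"],s["grip_force"],s["wrist_force"])
plan([(t[0]-.0264,-.2125,t[2],.9)],5.5,step=1.5)
```

```text
[ 0.4572161  -0.21302371 -0.02356103] 1.101653042506052 0.647565119446504 21.0390767455101 [-0.92418607  1.2274668   6.08357204]
CALL [5.5, -1.32, -0.05, 0.0, 0.0, -0.1, 0.1, 5.5, -1.32, -0.05, 0.0, 0.1, 0.0, 0.1]
```

Emit:
move_arm --series '[5.5,0,0,-0.1,0,0,0,5.5,-1.3,-0.05,0,0,0,0.1,5.5,-1.3,0,0,0,0,0,5.5,0,0,0,0,0,0,5.5,0,0,0,0,0,0]'

```text
time: 48.05
tool_pos: [0.4286, -0.2127, -0.0236]
tcp_rot: [3.141, 0.028, -0.002]
wrist_force: [-2.2, 0.6, 7.5]
width: 0.645
grip_force: 21.6
```

Run:
```python
from h import *
s,M,y=pose();t=s["tool_pos"];print(t,y,s["width"],s["wrist_force"])
im=read_camera("wrist");c=calibration("wrist");h=cv2.cvtColor(im,cv2.COLOR_RGB2HSV)
m=((h[...,1]>75)&(h[...,0]<30)&(h[...,2]>70))
for n,mm,z in(("panel",m,.016),("pad",(h[...,2]<60),0.)):
    for col in(240,280,320):
        v=np.where(mm[60:,col])[0]+60
        if len(v): print(n,col,v.min(),(plane(c,[col,v.min()],z)*1000).round(1))
```

```text
[ 0.42861052 -0.21271975 -0.02357551] 1.0094486653932087 0.6446448653126277 [-2.21092847  0.56896346  7.50333941]
panel 240 119 [[ 498.3 -197.5   16. ]]
panel 280 119 [[ 498.6 -212.3   16. ]]
panel 320 119 [[ 498.8 -227.1   16. ]]
pad 240 88 [[ 510.  -195.9    0. ]]
pad 280 88 [[ 510.3 -212.1    0. ]]
pad 320 88 [[ 510.6 -228.3    0. ]]
```

Emit:
move_arm --series '[5.5,0.15,0,-0.1,0,0,0,5.5,0,0,0,0,0,0,7.2,0,0,0,0,0,0,7.2,0,0,0,0,0,0,7.2,0,0,-2,0,0,0]'

```text
time: 48.72
tool_pos: [0.4297, -0.2113, -0.0044]
tcp_rot: [-3.139, -0.028, 0.006]
wrist_force: [0.0, -0.1, 0.0]
width: 0.843
grip_force: 0.0
```

Emit:
move_arm --series '[7.2,0,0,-6,0,0,0,7.2,0,0,-6,0,0,0,7.2,0,-1,-6,0,0,0,7.2,0,-6,-6,0,0,0,7.2,0,-6,0,0,0,0]'

```text
time: 49.35
tool_pos: [0.4328, -0.0987, 0.2265]
tcp_rot: [3.139, 0.023, 0.016]
wrist_force: [1.5, 0.2, -1.0]
width: 0.84
grip_force: 0.0
```

Emit:
move_arm --series '[7.2,0,-6,0,0,0,0,7.2,0,-6,0,0,0,0,7.2,0,-6,0,0,0,0,7.2,0,-6,0,0,0,0,7.2,0,-6,0,0,0,0]'

```text
time: 49.98
tool_pos: [0.4238, 0.2038, 0.2213]
tcp_rot: [-3.141, -0.028, -0.001]
wrist_force: [1.5, -1.1, 0.0]
width: 0.844
grip_force: 0.0
```

Run:
```python
from h import *
s,M,y=pose();print(s["tool_pos"],s["time"])
rects("top","pics/top10.png");rects("wrist")
S=read_camera("scene")[:,:,::-1];cv2.imwrite("pics/s10.png",S)
T=cv2.imread("pics/top10.png");h=cv2.cvtColor(T,cv2.COLOR_BGR2HSV);ct=calibration("top");cs=calibration("scene")
# figures on the shelf: changes against the first pictures, where the shelf was empty
for n,im,c,f0 in(("top",T,ct,"pics/top0.png"),("scene",S,cs,"pics/scene0.png")):
    d=cv2.absdiff(im,cv2.imread(f0)).max(2);m=(d>25).astype(np.uint8)
    P=np.array([[.61,-.135,.06],[.61,.08,.06],[.69,-.135,.165],[.69,.08,.165],[.61,-.135,.165],[.69,.08,.06]])
    u=proj(c,P);a=u.min(0).astype(int)-3;b=u.max(0).astype(int)+3;q=np.zeros_like(m);q[a[1]:b[1],a[0]:b[0]]=m[a[1]:b[1],a[0]:b[0]]
    q=cv2.morphologyEx(q,cv2.MORPH_OPEN,np.ones((3,3),np.uint8))
    print(n,[cv2.boundingRect(k) for k in cv2.findContours(q,0,2)[0] if cv2.contourArea(k)>60])
    for x,yy in((.6555,-.0969),(.6506,-.0294),(.6456,.0395)):
        A=np.linspace(0,6.28,30);C=np.vstack([np.c_[x+r*np.cos(A),yy+r*np.sin(A),0*A+z] for r,z in((.026,.06),(.021,.14),(.008,.163))]);print("  expected box",cv2.boundingRect(proj(c,C).astype(np.float32)))
```

```text
[0.4237687  0.20377194 0.22129047] 49.975
panel 361.4 329.1 size 153.9 51.5 yaw 89.13
panel 429.7 -210.5 size 143.8 63.7 yaw 0.42
panel 432.5 -346.4 size 142.4 65.0 yaw 0.03
pad 431.1 -210.8 size 158.1 76.0 yaw 1.24
pad 433.3 -350.9 size 160.9 76.1 yaw 0.55
top [(261, 178, 21, 10), (284, 175, 23, 11), (313, 172, 21, 11), (261, 163, 21, 14)]
  expected box (314, 155, 23, 27)
  expected box (288, 158, 21, 27)
  expected box (261, 161, 21, 27)
scene [(215, 168, 73, 77), (206, 168, 25, 11)]
  expected box (214, 183, 22, 40)
  expected box (233, 192, 21, 41)
  expected box (254, 203, 21, 41)
```

Run:
```python
from h import *
for n,f,f0 in(("scene","pics/s10.png","pics/scene0.png"),("top","pics/top10.png","pics/top0.png")):
    c=calibration(n);d=cv2.GaussianBlur(cv2.absdiff(cv2.imread(f),cv2.imread(f0)),(3,3),0).max(2)
    for z in(.066,.09,.115,.14,.158,.175):
        ys=np.arange(-.16,.11,.006);u=proj(c,np.c_[.6485-.0725*ys,ys,0*ys+z]).round().astype(int)
        print(n,z,"".join("#" if d[v,w]>22 else "." for w,v in u))
    print("".join("F" if min(abs(y-np.array([-.0969,-.0294,.0395])))<.021 else " " for y in np.arange(-.16,.11,.006)))
```

```text
scene 0.066 .....##################################......
scene 0.09 .....###################################.....
scene 0.115 .....############.#####################......
scene 0.14 ......###########..#########..#########......
scene 0.158 ........########....########....#######......
scene 0.175 ...#####....####..########.......##########..
        FFFFFFF    FFFFFFF    FFFFFFF        
top 0.066 ........###.##.#...##...###.........##.......
top 0.09 .......#....####...##...###...########.......
top 0.115 .......#......##...##...###...########.......
top 0.14 ..............##...###...##...###..##........
top 0.158 ..............##....#...###....##..##........
top 0.175 ........................##.....##..##........
        FFFFFFF    FFFFFFF    FFFFFFF
```

All three figures read as upright columns at their places on the shelf, and both panels sit on their pads. I'll hand the job in.

```bash
python3 -c "
from workcell import *
print(finish_job())"
```

```text
the job is handed in; nothing more can be done
None
```

The job is handed in at about 50 s of robot time: the stopper went fully home in the flask first, both panels were then slid onto their pads (one was knocked off later and slid back), and the three figures present stand in a row on the shelf's centre line with gaps of about 15 mm, checked at the end only by measurements from the pictures because the 14 views were used up.

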